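# Lever a sieve shaker's stray foot back into its cup

## Task

The heavy sieve shaker has walked its near foot out of the steel cup on its locating plate. With the pry bar laid across the fulcrum block and its toe in the notch under the shaker's edge, lever that foot up, walk it over sideways with the bar and let it down inside the cup without setting the machine's weight on the cup's rim, the other cupped foot staying in its cup; then lay the bar down flat on the worktop, clear of block and shaker. Move the shaker only with the bar, never with the arm, and do not disturb the beaker and the two vials.

Things in the scene. Friction and masses are not known exactly. Their poses are not given: they have to be found in the camera images.
- plate: Aluminium locating plate fixed to the worktop, 268 x 246 x 3 mm, on which the shaker's base, when home, lies square with 14 mm of plate showing at either side. y axis points from the far cup's side to the near edge, before which the fulcrum block stands; z up. Origin on the worktop near the plate's middle; the plate's top is 3 mm above it.
- cup_near: Fixed steel ring on the plate, 28 mm outside, 20 mm inside, 6 mm high: the cup from which the shaker's near foot has walked out (in the plate's frame at x = 0, y = +70 mm). Origin at its centre on the plate's top. It cracks if the machine is set down on its rim: keep the force on it under 25 N.
- cup_near_floor (a point): Centre of the near cup's floor, which is the plate's top. Axes as the plate's.
- cup_far_floor (a point): Centre of the floor of the other cup, the same ring (plate's frame x = -55, y = -85 mm); the far foot stands in it and is the pivot.
- shaker: Sieve shaker, grey base 240 x 220 mm, two round sieves on top, 240 mm high, 10 to 14 kg, loose. Three ball-ended feet (12 mm): far foot in the far cup, near foot on the plate 21 to 26 mm beside the near cup, third foot (x = +110 mm, y = 0), a slippery white plastic glide, on the plate. Origin under the far foot; home when its axes are the plate's, now turned 0.128 to 0.158 rad anticlockwise. 40 to 60 N lift its notch edge.
- foot_near (a point): Lowest point of the near foot (shaker's frame x = +55, y = +155 mm), the one to be put back in the near cup. The feet have 4 mm of play all round in the cups; the foot must rise more than 6 mm off the plate to pass the cup's rim.
- foot_far (a point): Lowest point of the far foot, in the far cup.
- notch (a point): Middle of the pry notch's mouth, at its roof: a notch 34 mm wide between two lugs under the shaker's edge that faces the block, roof 22 mm above the plate, open below, free for 30 mm inwards (then comes the near foot's stem). The bar's toe goes in here along the shaker's -y. The axes are the shaker's.
- block: Loose steel fulcrum block, 0.8 kg, an inverted T 74 mm long (its x axis), 44 mm wide at the foot, with a half-round crown (radius 8 mm) along its x, 37 mm high. It already stands in place on the worktop before the notch, about 53 mm from where the notch's mouth belongs; it need not be moved. Origin under its centre.
- block_crown (a point): Middle of the top of the fulcrum block's crown, 37 mm above the worktop.
- bar: Loose pry bar, 300 mm, 0.36 kg, lying on the worktop. x axis from handle to toe, z up; origin below the middle of the handle. Black handle 24 x 24 mm (x = -55 to +55); steel shank 13 mm wide, 9 mm thick, its underside 7.5 mm above the handle's, to x = 202; toe 18 mm wide, 4.5 mm thick, bent down 11 degrees, its end at x = 237 mm level with the handle's underside.
- bar_grip (a point): Centre of the bar's handle, half-way up (12 mm): where to grasp it, across its 24 mm width (body frame y). Axes as the bar's.
- bar_toe (a point): End of the bar's toe.
- beaker_0: Glass beaker, 71 x 76 x 86 mm, a bystander near the block; origin under its centre.
- vial_0: Capped glass vial, 24 x 24 x 54 mm, a bystander; origin under its centre.
- vial_1: Capped glass vial, 24 x 24 x 54 mm, a bystander near the shaker; origin under its centre.

How it is judged:
On the way, in this order (a step that is already met when the one before it is completed fails the run):
1. the bar, bearing on the fulcrum block, carries the shaker's edge with the near foot raised above the height of the cup's rim (contact force between bar and block above 15 N and contact force between bar and shaker above 10 N and z of foot_near in the frame of cup_near_floor above 0.0065 m), for 0.2 s.
2. the near foot stands in the near cup (horizontal distance between foot_near and cup_near_floor below 0.0055 m and z of foot_near in the frame of cup_near_floor below 0.003 m), for 0.2 s.
At the end, for the whole second after the job is handed in: Near and far foot each stand on the floor of their cup (within 5.5 mm of its centre, under 3 mm above its floor), shaker at rest; the bar lies still and flat on the worktop, touching neither block nor shaker, its toe over 70 mm from the notch and 45 mm from the crown's middle (all of step 2 and horizontal distance between foot_far and cup_far_floor below 0.0055 m and z of foot_far in the frame of cup_far_floor below 0.003 m and linear speed of shaker below 0.01 m/s and height (world z) of bar_grip below 0.018 m and height (world z) of bar_toe below 0.01 m and linear speed of bar below 0.02 m/s and contact force between bar and shaker below 0.2 N and contact force between bar and block below 0.2 N and horizontal distance between bar_toe and notch above 0.07 m and horizontal distance between bar_toe and block_crown above 0.045 m).
It fails at once if the robot itself touches the shaker with more than 4 N (contact force between any of the arm, the fingers and shaker above 4 N).
It fails at once if more than 25 N on the near cup, as when the machine's weight is set on its rim (contact force between shaker and cup_near above 25 N).
It fails at once if the far foot leaves its cup (horizontal distance between foot_far and cup_far_floor above 0.012 m).
It fails at once if the beaker or one of the two vials is pushed more than 3 cm or tipped over (distance of any of beaker_0, vial_0, vial_1 from where it was at the start of the episode above 0.03 m or angle between any of beaker_0, vial_0, vial_1's own z axis and vertical above 0.4 rad).
It also fails if it takes over 72 s, if anything falls off the work surface, if the arm or the gripper's body presses on something with over 40 N, if the wrist force passes 120 N, or if a joint passes its speed limit or range.

## Robot

A 7-joint arm with a two-finger parallel gripper is mounted at the origin on a cart in front of the work surface, level with it; the furniture and walls round the work are solid. World frame = base frame: x ahead of the robot, y to its left, z up, the work surface at z = 0. Lengths are in m, angles in rad, forces in N, time in s.
With the tool pointing down it reaches from about 0.425 to 0.825 m from the base axis. Payload 3.6 kg.
Tool frame: the origin (TCP) lies at the very end of the fingers, on their centre line; the grasp point (between the pads) lies 19 mm behind it; z points along the fingers, y is the direction in which the jaws open and shut (so a half turn about z gives the same grasp; the last joint's range is limited). The gripper opens to 85 mm and grips with 20 to 120 N. Pads are 22 mm wide; open, the fingers measure 114 mm over their backs; the gripper's body (76 mm by 85 mm) begins 54 mm behind the grasp point. The pads swing forward as they close: fully open they stand 13 mm farther back than shut.
Start: joints at [-1.238, 0.615, -0.013, 1.423, 0.008, 1.103, -0.04], TCP at [0.228, 0.609, 0.231] pointing down, gripper open.
Joint ranges: [-3.12, 3.12], [-0.3, 2.06], [-1.34, 1.32], [0.26, 2.42], [-1.36, 4.5], [0.01, 1.98], [-2.84, 2.84]. Speed limits (rad/s): [2.79, 2.79, 3.14, 3.14, 3.14, 3.14, 3.14].

## Interface

Orientations are given as a rotation vector (axis times angle).
In Python, from bench import readout, read_camera, hand_in, search_frame, trace gives the robot as it stands.
- The arm moves only by the tool servo_tool, never from a script. Its argument "steps" is a list that holds one entry, the list of rows, each a list of 6 numbers: the shift along the tool's x, y, z as a fraction of full scale, then the turn, a rotation vector about the tool's x, y, z as a fraction of full scale. A call has 1 to 20 rows; each row shifts and turns the commanded pose from where the row before left it, along the tool's axes as they then stand; what a row does not reach is not made up. Full scale, the value 1, is 0.05 m for a shift and 8 degrees for a turn. A row lasts 1/10 s, in which the tool goes at most 50 mm and 8.59 degrees, less where a joint would pass 70% of its speed; a pose out of reach is approached as far as the arm can. A call with a number of a shift or a turn outside -1 to 1 is refused whole. A call with a gripper value outside its range is refused whole. "claw" is the opening, from 0 (shut) to 1 (fully open), set as the call begins (left out, the last holds). The fingers move at their own pace and stop on an object; "force" is the grip in N (left out, the last holds). Time passes only in rows, so rows that do not move let the fingers close. It gives the time, the measured TCP pose, the force and the opening at its end, in the units of the state.
- readout.get_obs(): the state, without advancing time (a new reading comes with each control period).
- read_camera(name): name is "side" or "top" or "wrist"; returns a dict with "image" (420x560x3 uint8, blue, green, red), "fx", "fy", "cx", "cy" (pixels), "cam_to_world" (4x4, takes a point from camera to world coordinates); the wrist camera has in their place "T_tool_cam" (4x4, takes a point from camera to tool coordinates, whose origin is the TCP and whose axes are the flange's). Camera axes: x right, y down, z forward; pixel columns grow to the right and rows downward; lengths in m; the calibration is good to about 2 mm. A picture is of the moment at which its call begins: read the wrist's pose just before it. There is no depth.
- hand_in(): hands the job in, once; it reports no verdict.
Trained networks look in a picture, given as the dict that the camera call returned (one of the last four; its "shot" number tells which), for a name from the list of things; names that differ only in an ending like _2 or _b are one class to them, and where a whole thing is asked for, a point or a joint stands for the part that bears it (a point fixed in the world has none). Each returns a list of dicts, best first, with "conf" (0 to 1); they miss things now and then, are a little off and sometimes report something else, mostly with a low value. They report only what shows in the picture. A call takes as long as a camera call.
- search_frame(picture, thing): "rect" ([left, top, right, bottom] in pixels, round what is visible of it).
- trace(picture, thing): "mask" (420x560 bool, what is visible of it) and "rect" ([left, top, right, bottom] in pixels, round what is visible of it).
The state is a dict: "time_s": time; "joint_positions": joint angles; "dq": joint speeds; "joint_torque": joint torques, N m; "eef_pos": TCP position; "ee_rot": TCP orientation; "contact_force": force on the tool from outside, world axes, zero at the start; "moment": the same for the moment, N m; "grip_width": opening from 0.0 (shut) to 1.0 (fully open).
Only numpy, scipy, OpenCV 4.12 (cv2) and the standard library are available. Lean on these libraries where they do the work, as an engineer would, in place of code of your own. Each camera call takes 0.05 s, during which the arm holds its last target.

## Working session

There is one attempt and no reset: what is moved stays moved. The work goes in short steps, Python scripts to look and compute and a tool call to move; the robot and the scene stay as the last step left them, time stands still between calls to the robot, and variables do not carry over. Pictures are saved under pics/ and viewed, and the job is handed in when it is done.

Besides the shell and the picture viewer there is one more tool, called after "Request:" as name(argument=value, ...), one argument or row to a line, values as JSON. servo_tool: Moves the arm, as the interface text tells. Its arguments: {"type":"object","properties":{"steps":{"type":"array"},"claw":{"type":"number"},"force":{"type":"number"}},"required":["steps"]}

```bash
ls; mkdir -p pics
cat > h.py <<'E'
import numpy as np, cv2
from bench import readout, read_camera, hand_in, search_frame, trace
from scipy.spatial.transform import Rotation as R
def ray(p,u,v):
    T=np.array(p['cam_to_world']); d=T[:3,:3]@np.array([(u-p['cx'])/p['fx'],(v-p['cy'])/p['fy'],1.]); return T[:3,3],d
def at_z(p,u,v,z):
    o,d=ray(p,u,v); return o+d*(z-o[2])/d[2]
def proj(p,X):
    T=np.array(p['cam_to_world']); c=T[:3,:3].T@(np.array(X)-T[:3,3]); return np.array([p['fx']*c[0]/c[2]+p['cx'],p['fy']*c[1]/c[2]+p['cy']])
E
python3 - <<'E'
from h import *
o=readout.get_obs();print({k:np.round(v,3) for k,v in o.items()})
for n in ['side','top','wrist']:
    p=read_camera(n);cv2.imwrite(f'pics/{n}0.png',p['image'])
    print(n,p['fx'],p['cx'],p['cy'],np.round(p.get('cam_to_world',p.get('T_tool_cam')),3).tolist())
    for t in ['plate','cup_near','shaker','notch','block','bar','bar_toe','beaker_0','vial_0','vial_1']:
        r=search_frame(p,t);print(t,[(np.round(x['rect']).tolist(),round(x['conf'],2)) for x in r[:3]])
E
```

```text
pics
{'time_s': np.float64(0.0), 'joint_positions': array([-1.239,  0.616, -0.013,  1.425,  0.008,  1.103, -0.04 ]), 'dq': array([-0.001,  0.002,  0.002, -0.001,  0.   , -0.002,  0.001]), 'joint_torque': array([ 0.0000e+00, -4.6923e+01,  2.5900e-01, -1.7103e+01,  1.0000e-02,
        1.0000e-02, -0.0000e+00]), 'eef_pos': array([0.228, 0.608, 0.23 ]), 'ee_rot': array([-0.56 , -3.091,  0.004]), 'contact_force': array([ 0.116,  0.006, -0.474]), 'moment': array([ 0.038, -0.034,  0.022]), 'grip_width': np.float64(0.998)}
side 405.2885599980868 279.035339580804 209.5110345829488 [[0.284, -0.439, 0.852, -0.272], [-0.958, -0.105, 0.266, -0.382], [-0.027, -0.892, -0.45, 0.52], [0.0, 0.0, 0.0, 1.0]]
plate [([243.0, 198.0, 248.0, 219.0], 0.63), ([353.0, 245.0, 478.0, 277.0], 0.56)]
cup_near [([293.0, 203.0, 304.0, 225.0], 0.5)]
shaker [([343.0, 132.0, 474.0, 278.0], 0.79), ([356.0, 252.0, 480.0, 278.0], 0.51)]
notch [([343.0, 131.0, 472.0, 274.0], 0.88)]
block [([324.0, 228.0, 346.0, 255.0], 0.61)]
bar [([110.0, 228.0, 232.0, 247.0], 0.89)]
bar_toe [([118.0, 230.0, 231.0, 242.0], 0.65)]
beaker_0
[... 677 characters left out ...]
 239.0, 223.0], 0.64)]
bar_toe [([136.0, 207.0, 237.0, 225.0], 0.86)]
beaker_0 [([267.0, 153.0, 287.0, 194.0], 0.71)]
vial_0 [([334.0, 138.0, 439.0, 266.0], 0.71), ([246.0, 170.0, 253.0, 186.0], 0.62), ([292.0, 173.0, 300.0, 196.0], 0.51)]
vial_1 [([334.0, 138.0, 439.0, 266.0], 0.71), ([246.0, 170.0, 253.0, 186.0], 0.62), ([292.0, 173.0, 300.0, 196.0], 0.51)]
wrist 321.0763028093115 273.086427834095 211.3305165823498 [[-0.0, -0.957, -0.292, 0.074], [1.0, -0.0, 0.0, -0.001], [-0.0, -0.292, 0.957, -0.142], [0.0, 0.0, 0.0, 1.0]]
plate []
cup_near []
shaker []
notch []
block []
bar [([65.0, 402.0, 107.0, 420.0], 0.97)]
bar_toe [([69.0, 401.0, 110.0, 418.0], 0.77)]
beaker_0 []
vial_0 []
vial_1 []
```

Run:
```python
import cv2
for n,(x0,y0,x1,y1) in [('side',(90,110,500,290)),('top',(110,120,460,290))]:
    i=cv2.imread(f'pics/{n}0.png')
    c=cv2.resize(i[y0:y1,x0:x1],None,fx=1.95,fy=1.95,interpolation=cv2.INTER_CUBIC)
    cv2.imwrite(f'pics/{n}0c.png',c)
```

```text
(no output)
```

View pics/side0.png

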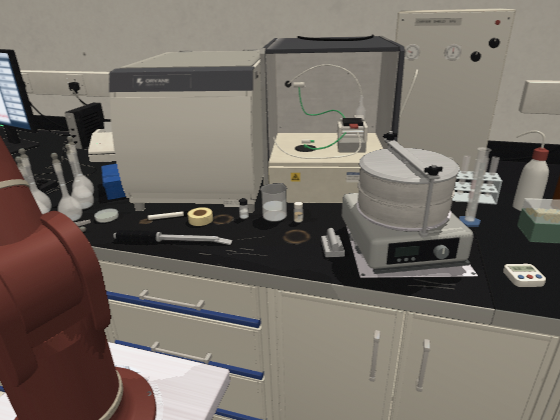

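View pics/top0c.png

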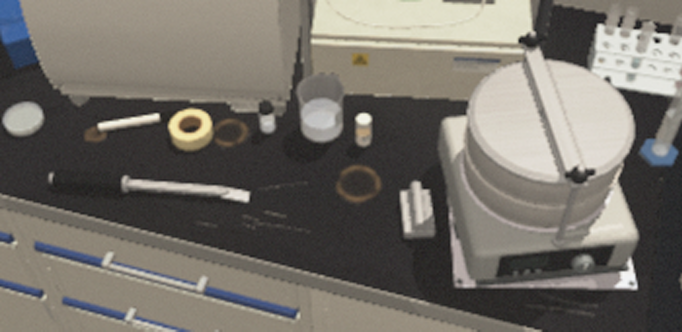

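View pics/side0c.png

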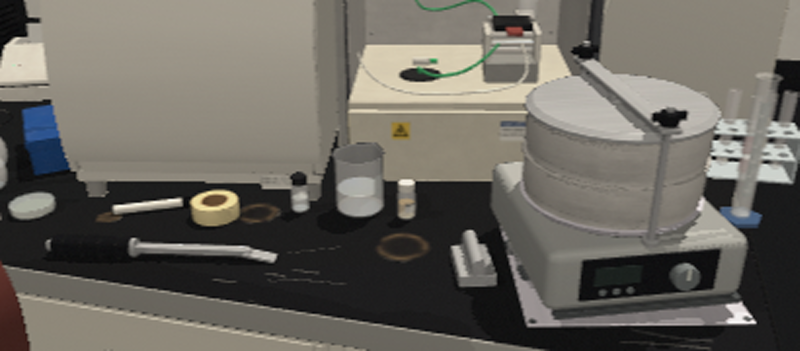

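View pics/wrist0.png

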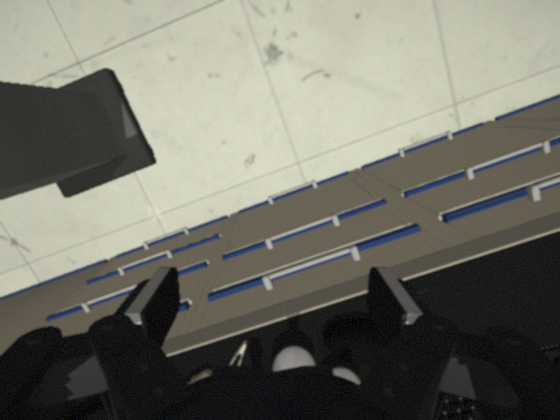

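Run:
```python
from h import *
s=read_camera('side');t=read_camera('top')
def q(p,ox,oy,k,pts,z):
    for n,(u,v) in pts.items(): print(n,np.round(at_z(p,ox+u/1.95,oy+v/1.95,z.get(n,0)),3))
print('top')
q(t,110,120,1.95,dict(handle_end=(52,180),handle_fr=(124,184),toe_top=(250,190),toe_bot=(247,202),plNL=(458,287),plNR=(635,286),crown_far=(416,182),crown_near=(422,218),bl_NL=(405,236),bl_NR=(434,234),beak=(322,132),vialw=(267,130),vialr=(363,144)),dict(handle_end=.012,handle_fr=.012,plNL=.003,plNR=.003,crown_far=.037,crown_near=.037,toe_top=0.004,toe_bot=.004))
print('side')
q(s,90,110,1.95,dict(handle_end=(48,245),handle_fr=(130,247),toe_top=(277,254),toe_bot=(272,262),plNL=(530,325),plNR=(755,320),crown_far=(469,236),crown_near=(480,266),bl_NL=(458,285),bl_NR=(495,284)),dict(handle_end=.012,handle_fr=.012,plNL=.003,plNR=.003,crown_far=.037,crown_near=.037,toe_top=0.004,toe_bot=.004))
```

```text
top
handle_end [0.449 0.272 0.012]
handle_fr [0.472 0.166 0.012]
toe_top [ 0.519 -0.014  0.004]
toe_bot [ 0.497 -0.017  0.004]
plNL [ 0.444 -0.341  0.003]
plNR [ 0.512 -0.569  0.003]
crown_far [ 0.576 -0.249  0.037]
crown_near [ 0.517 -0.271  0.037]
bl_NL [ 0.506 -0.252  0.   ]
bl_NR [ 0.521 -0.29   0.   ]
beak [ 0.659 -0.081  0.   ]
vialw [0.639 0.003 0.   ]
vialr [ 0.653 -0.149  0.   ]
side
handle_end [0.453 0.28  0.012]
handle_fr [0.474 0.173 0.012]
toe_top [ 0.516 -0.013  0.004]
toe_bot [ 0.497 -0.014  0.004]
plNL [ 0.446 -0.337  0.003]
plNR [ 0.515 -0.57   0.003]
crown_far [ 0.562 -0.249  0.037]
crown_near [ 0.498 -0.273  0.037]
bl_NL [ 0.508 -0.246  0.   ]
bl_NR [ 0.521 -0.288  0.   ]
```

```bash
cat >> h.py <<'E'
def rows(pos,az,pitch=0.,N=10,start=None,roll=0.):
    """tool z down, tool y azimuth az (deg), tilt: rotate about tool y by pitch (rad)"""
    o=readout.get_obs()
    p0,R0=(o['eef_pos'],R.from_rotvec(o['ee_rot']).as_matrix()) if start is None else start
    R1=Rt(az,pitch)
    rel=R0.T@R1; t=R0.T@(np.array(pos)-p0)
    w=R.from_matrix(rel).as_rotvec()/N
    S=sum(np.linalg.matrix_power(R.from_rotvec(w).as_matrix(),k) for k in range(N))
    d=np.linalg.solve(S,t)
    r=np.r_[d/0.05,w/np.radians(8)]
    print('N',N,'row',np.round(r,3).tolist(),'max',abs(r).max())
    return r
def Rt(az,pitch=0.):
    a=np.radians(az); y=np.array([np.cos(a),np.sin(a),0]); z=np.array([0,0,-1.]); x=np.cross(y,z)
    return np.c_[x,y,z]@R.from_rotvec([0,pitch,0]).as_matrix()
def wcam(n='wrist'):
    o=readout.get_obs(); p=dict(read_camera('wrist'))
    T=np.eye(4);T[:3,:3]=R.from_rotvec(o['ee_rot']).as_matrix();T[:3,3]=o['eef_pos']
    p['cam_to_world']=T@np.array(p['T_tool_cam']); return p
def pose():
    o=readout.get_obs(); m=R.from_rotvec(o['ee_rot']).as_matrix()
    print('t',round(float(o['time_s']),2),'pos',np.round(o['eef_pos'],4),'yaz',round(float(np.degrees(np.arctan2(m[1,1],m[0,1]))),2),'xz',np.round(m[2,0],4),'yz',np.round(m[2,1],4),'F',np.round(o['contact_force'],1),'M',np.round(o['moment'],2),'g',round(float(o['grip_width']),3),'q',np.round(o['joint_positions'],2))
E
python3 - <<'E'
from h import *
pose(); rows([0.462,0.223,0.23],11,N=18); rows([0.49,-0.09,0.25],16,N=18,start=(np.array([.462,.223,.23]),Rt(11)))
E
```

```text
t 1.75 pos [0.2282 0.6086 0.2313] yaz 69.45 xz 0.0 yz -0.0001 F [0.3 0.2 0.1] M [0.02 0.01 0.01] g 1.001 q [-1.24  0.61 -0.01  1.42  0.01  1.1  -0.04]
N 18 row [-0.514, -0.096, 0.001, -0.0, -0.0, 0.406] max 0.5144138659056129
N 18 row [-0.346, -0.05, -0.022, 0.0, 0.0, -0.035] max 0.3456631845735778
```

Request:
servo_tool(
  steps=[
    [[-0.514,-0.096,0,0,0,0.406],[-0.514,-0.096,0,0,0,0.406],[-0.514,-0.096,0,0,0,0.406],[-0.514,-0.096,0,0,0,0.406],[-0.514,-0.096,0,0,0,0.406],[-0.514,-0.096,0,0,0,0.406],[-0.514,-0.096,0,0,0,0.406],[-0.514,-0.096,0,0,0,0.406],[-0.514,-0.096,0,0,0,0.406],[-0.514,-0.096,0,0,0,0.406],[-0.514,-0.096,0,0,0,0.406],[-0.514,-0.096,0,0,0,0.406],[-0.514,-0.096,0,0,0,0.406],[-0.514,-0.096,0,0,0,0.406],[-0.514,-0.096,0,0,0,0.406],[-0.514,-0.096,0,0,0,0.406],[-0.514,-0.096,0,0,0,0.406],[-0.514,-0.096,0,0,0,0.406],[0,0,0,0,0,0],[0,0,0,0,0,0]],
  ],
)

```text
time_s: 3.75
eef_pos: [0.462, 0.2227, 0.2315]
ee_rot: [-2.001, -2.421, -0.001]
contact_force: [0.5, 0.8, -0.0]
grip_width: 1.001
```

Run:
```python
from h import *
pose(); p=wcam(); cv2.imwrite('pics/w1.png',p['image']); np.save('w1T.npy',p['cam_to_world'])
```

```text
t 3.75 pos [0.462  0.2227 0.2315] yaz 10.86 xz 0.0006 yz 0.0 F [ 0.5  0.8 -0. ] M [ 0.03 -0.02  0.03] g 1.001 q [-0.7   0.41  0.29  1.82 -0.15  0.93 -0.15]
```

View pics/w1.png

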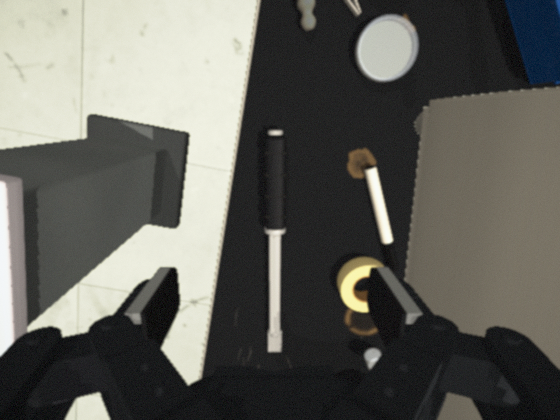

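Run:
```python
from h import *
p=dict(read_camera('wrist'));p['cam_to_world']=np.load('w1T.npy')
for n,u,v,z in [('hend',276,133,.02),('hfr',275,230,.02),('toe',274.5,352,.003),('hl',262,200,.024),('hr',286,200,.024)]: print(n,np.round(at_z(p,u,v,z),4))
R0=(np.array([.462,.2227,.2315]),Rt(10.86))
rows([0.50,-0.03,0.30],-120,N=18); pose()
i=p['image'];cv2.imwrite('pics/w1z.png',cv2.resize(i[110:370,200:350],None,fx=2.3,fy=2.3,interpolation=2))
```

```text
hend [0.4546 0.2759 0.02  ]
hfr [0.4746 0.1672 0.02  ]
toe [ 0.5095 -0.0163  0.003 ]
hl [0.4531 0.2011 0.024 ]
hr [0.4796 0.2062 0.024 ]
N 18 row [-0.183, 0.309, -0.076, -0.0, -0.0, 0.91] max 0.9101742294705111
t 3.85 pos [0.4617 0.2245 0.2313] yaz 11.07 xz 0.001 yz -0.0 F [ 0.5  0.  -0.1] M [-0.01 -0.03  0.01] g 1.005 q [-0.7   0.41  0.29  1.82 -0.15  0.93 -0.15]
```

View pics/w1z.png

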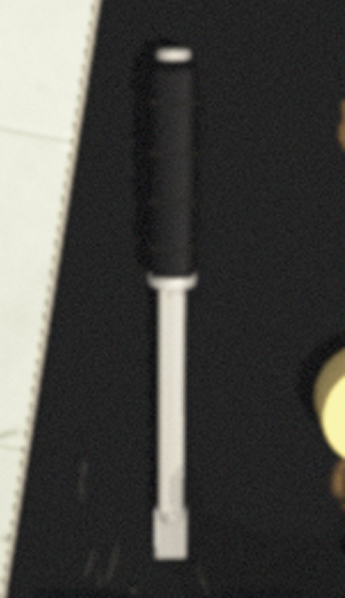

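Run:
```python
from h import *
rows([0.493,-0.173,0.30],-140,N=20)
```

```text
N 20 row [-0.228, 0.492, -0.069, -0.0, -0.0, 0.944] max 0.9441567856312121
```

```bash
cat >> h.py <<'E'
def straight(pos,az,pitch=0.,N=10,start=None,nd=3):
    o=readout.get_obs()
    p0,R0=(o['eef_pos'],R.from_rotvec(o['ee_rot']).as_matrix()) if start is None else start
    R1=Rt(az,pitch); w=R.from_matrix(R0.T@R1).as_rotvec()/N
    out=[];Rk=R0.copy();dp=(np.array(pos)-p0)/N
    for k in range(N):
        out.append((np.round(np.r_[Rk.T@dp/.05,w/np.radians(8)],nd)+0.).tolist()); Rk=Rk@R.from_rotvec(w).as_matrix()
    print(out,np.abs(out).max())
E
python3 - <<'E'
from h import *
straight([0.493,-0.173,0.30],-140,N=20,nd=2)
E
```

```text
[[-0.4, -0.05, -0.07, 0.0, 0.0, 0.94], [-0.4, 0.01, -0.07, 0.0, 0.0, 0.94], [-0.39, 0.06, -0.07, 0.0, 0.0, 0.94], [-0.38, 0.11, -0.07, 0.0, 0.0, 0.94], [-0.37, 0.16, -0.07, 0.0, 0.0, 0.94], [-0.34, 0.21, -0.07, 0.0, 0.0, 0.94], [-0.31, 0.25, -0.07, 0.0, 0.0, 0.94], [-0.28, 0.29, -0.07, 0.0, 0.0, 0.94], [-0.24, 0.32, -0.07, 0.0, 0.0, 0.94], [-0.19, 0.35, -0.07, 0.0, 0.0, 0.94], [-0.14, 0.37, -0.07, 0.0, 0.0, 0.94], [-0.09, 0.39, -0.07, 0.0, 0.0, 0.94], [-0.04, 0.4, -0.07, 0.0, 0.0, 0.94], [0.01, 0.4, -0.07, 0.0, 0.0, 0.94], [0.06, 0.39, -0.07, 0.0, 0.0, 0.94], [0.11, 0.38, -0.07, 0.0, 0.0, 0.94], [0.16, 0.36, -0.07, 0.0, 0.0, 0.94], [0.21, 0.34, -0.07, 0.0, 0.0, 0.94], [0.25, 0.31, -0.07, 0.0, 0.0, 0.94], [0.29, 0.27, -0.07, 0.0, 0.0, 0.94]] 0.94
```

Request:
servo_tool(
  steps=[
    [[-0.4,-0.05,-0.07,0.0,0.0,0.94],[-0.4,0.01,-0.07,0.0,0.0,0.94],[-0.39,0.06,-0.07,0.0,0.0,0.94],[-0.38,0.11,-0.07,0.0,0.0,0.94],[-0.37,0.16,-0.07,0.0,0.0,0.94],[-0.34,0.21,-0.07,0.0,0.0,0.94],[-0.31,0.25,-0.07,0.0,0.0,0.94],[-0.28,0.29,-0.07,0.0,0.0,0.94],[-0.24,0.32,-0.07,0.0,0.0,0.94],[-0.19,0.35,-0.07,0.0,0.0,0.94],[-0.14,0.37,-0.07,0.0,0.0,0.94],[-0.09,0.39,-0.07,0.0,0.0,0.94],[-0.04,0.4,-0.07,0.0,0.0,0.94],[0.01,0.4,-0.07,0.0,0.0,0.94],[0.06,0.39,-0.07,0.0,0.0,0.94],[0.11,0.38,-0.07,0.0,0.0,0.94],[0.16,0.36,-0.07,0.0,0.0,0.94],[0.21,0.34,-0.07,0.0,0.0,0.94],[0.25,0.31,-0.07,0.0,0.0,0.94],[0.29,0.27,-0.07,0.0,0.0,0.94]],
  ],
)

```text
time_s: 5.85
eef_pos: [0.4952, -0.1731, 0.3011]
ee_rot: [-2.852, 1.316, 0.001]
contact_force: [-0.3, -0.1, -0.4]
grip_width: 0.998
```

Request:
servo_tool(
  steps=[
    [[0,0,0,0,0,0],[0,0,0,0,0,0],[0,0,0,0,0,0]],
  ],
)

```text
time_s: 6.15
eef_pos: [0.4947, -0.1719, 0.3008]
ee_rot: [-2.856, 1.307, 0.002]
contact_force: [0.6, 0.1, -1.5]
grip_width: 0.995
```

Run:
```python
from h import *
pose(); p=wcam(); cv2.imwrite('pics/w2.png',p['image']); np.save('w2T.npy',p['cam_to_world'])
for t in ['block','notch','plate','cup_near']:
    r=trace(p,t);print(t,[(np.round(x['rect']).tolist(),round(x['conf'],2),int(x['mask'].sum())) for x in r[:3]])
```

```text
t 6.15 pos [ 0.4947 -0.1719  0.3008] yaz -139.17 xz -0.0017 yz -0.0005 F [ 0.6  0.1 -1.5] M [0.01 0.03 0.02] g 0.995 q [-0.36  0.52  1.05  1.7  -0.48  1.21 -1.62]
block [([256.0, 66.0, 324.0, 127.0], 0.57, 2232)]
notch [([204.0, 1.0, 470.0, 87.0], 0.87, 14896)]
plate [([194.0, 0.0, 387.0, 103.0], 0.65, 846)]
cup_near []
```

View pics/w2.png

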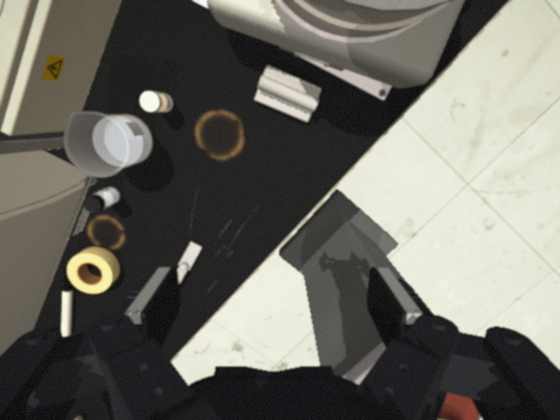

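Run:
```python
import cv2
i=cv2.imread('pics/w2.png');cv2.imwrite('pics/w2z.png',cv2.resize(i[0:150,190:450],None,fx=3,fy=3,interpolation=2))
```

```text
(no output)
```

View pics/w2z.png

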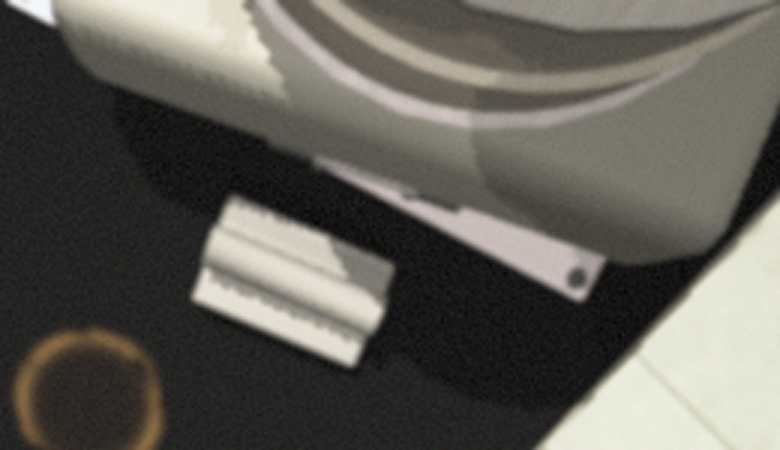

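Run:
```python
from h import *
p=dict(read_camera('wrist'));p['cam_to_world']=np.load('w2T.npy')
z=lambda a,b,h: at_z(p,190+(a+.0)/3,b/3,h)
c=z(585,301,.003);e=z(325,162,.003);print('corner',c,'edge',e)
y=np.array([-.285,.958]);
pe=(e-c)[:2];print('edge len',np.linalg.norm(pe),pe/np.linalg.norm(pe))
a=z(205,240,.035);b=z(385,310,.035);print('crown ends',a,b,np.linalg.norm(a-b),(a+b)/2)
print('blockfoot corners',z(233,193,.012),z(396,265,.012),z(355,367,.0),z(192,300,.0))
for n,q in dict(l1=(325,162),l2=(405,195),l2e=(460,208),l1e=(268,145)).items(): print(n,z(*q,.02))
print('shaker bottom corner edge',z(100,80,.025),z(620,262,.025))
```

```text
corner [ 0.44414077 -0.33572565  0.003     ] edge [ 0.56565462 -0.3028628   0.003     ]
edge len 0.12587923401622003 [0.96532083 0.26106647]
crown ends [ 0.58098726 -0.24593532  0.035     ] [ 0.50953206 -0.27316165  0.035     ] 0.07646645267839568 [ 0.54525966 -0.25954849  0.035     ]
blockfoot corners [ 0.58598074 -0.26811247  0.012     ] [ 0.51639733 -0.29169223  0.012     ] [ 0.50033128 -0.25079582  0.        ] [ 0.57294128 -0.22514716  0.        ]
l1 [ 0.56477248 -0.300007    0.02      ]
l2 [ 0.53228343 -0.31209678  0.02      ]
l2e [ 0.51214086 -0.32312251  0.02      ]
l1e [ 0.58602754 -0.2897649   0.02      ]
shaker bottom corner edge [ 0.64948939 -0.26378512  0.025     ] [ 0.44927177 -0.34997851  0.025     ]
```

Run:
```python
from h import *
straight([0.4645,0.222,0.10],10.5,N=20,nd=2)
```

```text
[[-0.32, -0.23, 0.2, 0.0, 0.0, -0.94], [-0.29, -0.27, 0.2, 0.0, 0.0, -0.94], [-0.25, -0.31, 0.2, 0.0, 0.0, -0.94], [-0.21, -0.34, 0.2, 0.0, 0.0, -0.94], [-0.16, -0.36, 0.2, 0.0, 0.0, -0.94], [-0.11, -0.38, 0.2, 0.0, 0.0, -0.94], [-0.06, -0.39, 0.2, 0.0, 0.0, -0.94], [-0.01, -0.4, 0.2, 0.0, 0.0, -0.94], [0.04, -0.39, 0.2, 0.0, 0.0, -0.94], [0.09, -0.38, 0.2, 0.0, 0.0, -0.94], [0.14, -0.37, 0.2, 0.0, 0.0, -0.94], [0.19, -0.35, 0.2, 0.0, 0.0, -0.94], [0.23, -0.32, 0.2, 0.0, 0.0, -0.94], [0.27, -0.29, 0.2, 0.0, 0.0, -0.94], [0.31, -0.25, 0.2, 0.0, 0.0, -0.94], [0.34, -0.21, 0.2, 0.0, 0.0, -0.94], [0.36, -0.16, 0.2, 0.0, 0.0, -0.94], [0.38, -0.11, 0.2, 0.0, 0.0, -0.94], [0.39, -0.06, 0.2, 0.0, 0.0, -0.94], [0.4, -0.01, 0.2, 0.0, 0.0, -0.94]] 0.94
```

Request:
servo_tool(
  steps=[
    [[-0.32,-0.23,0.2,0.0,0.0,-0.94],[-0.29,-0.27,0.2,0.0,0.0,-0.94],[-0.25,-0.31,0.2,0.0,0.0,-0.94],[-0.21,-0.34,0.2,0.0,0.0,-0.94],[-0.16,-0.36,0.2,0.0,0.0,-0.94],[-0.11,-0.38,0.2,0.0,0.0,-0.94],[-0.06,-0.39,0.2,0.0,0.0,-0.94],[-0.01,-0.4,0.2,0.0,0.0,-0.94],[0.04,-0.39,0.2,0.0,0.0,-0.94],[0.09,-0.38,0.2,0.0,0.0,-0.94],[0.14,-0.37,0.2,0.0,0.0,-0.94],[0.19,-0.35,0.2,0.0,0.0,-0.94],[0.23,-0.32,0.2,0.0,0.0,-0.94],[0.27,-0.29,0.2,0.0,0.0,-0.94],[0.31,-0.25,0.2,0.0,0.0,-0.94],[0.34,-0.21,0.2,0.0,0.0,-0.94],[0.36,-0.16,0.2,0.0,0.0,-0.94],[0.38,-0.11,0.2,0.0,0.0,-0.94],[0.39,-0.06,0.2,0.0,0.0,-0.94],[0.4,-0.01,0.2,0.0,0.0,-0.94]],
  ],
)

```text
time_s: 8.45
eef_pos: [0.4612, 0.2217, 0.1011]
ee_rot: [1.992, 2.429, 0.001]
contact_force: [-0.5, -0.5, -0.2]
grip_width: 1.002
```

Request:
servo_tool(
  steps=[
    [[0,0,0,0,0,0],[0,0,0,0,0,0],[0,0,0,0,0,0]],
  ],
)

```text
time_s: 8.75
eef_pos: [0.4616, 0.2194, 0.1017]
ee_rot: [2.002, 2.419, -0.0]
contact_force: [0.1, -0.4, 0.3]
grip_width: 0.999
```

Run:
```python
from h import *
pose(); rows([0.4645,0.222,0.004],10.5,N=6)
p=wcam(); cv2.imwrite('pics/w3.png',p['image']); np.save('w3T.npy',p['cam_to_world'])
```

```text
t 8.75 pos [0.4616 0.2194 0.1017] yaz 10.79 xz -0.0011 yz 0.0007 F [ 0.1 -0.4  0.3] M [-0.06 -0.06  0.03] g 0.999 q [-0.61  0.59  0.18  1.97 -0.18  0.6  -0.12]
N 6 row [0.007, 0.011, 0.326, 0.001, 0.001, 0.006] max 0.32582519805971943
```

View pics/w3.png

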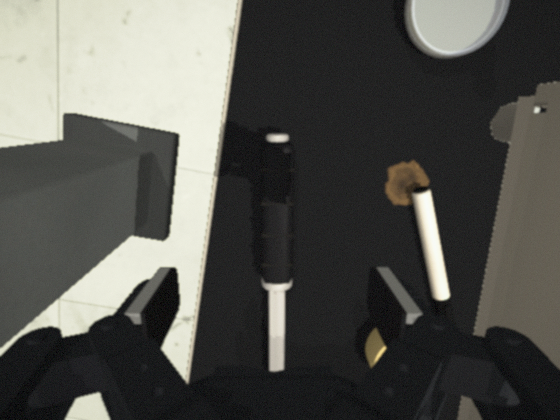

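Run:
```python
from h import *
p=dict(read_camera('wrist'));p['cam_to_world']=np.load('w3T.npy')
a=at_z(p,278,134,.016);b=at_z(p,277,284,.020);c=at_z(p,276.5,368,.0165);print(a,b,c)
d=(b-a)[:2];print(np.linalg.norm(d),np.degrees(np.arctan2(d[1],d[0])));d=(c-a)[:2];print(np.degrees(np.arctan2(d[1],d[0])))
m=(a+b)/2;print(m)
rows([m[0],m[1],0.004],10.6,N=6)
```

```text
[0.45340426 0.27879608 0.016     ] [0.47442655 0.16669179 0.02      ] [0.49006769 0.08414502 0.0165    ]
0.11405836215991465 -79.37899579835243
-79.3330488688045
[0.46391541 0.22274394 0.018     ]
N 6 row [0.009, 0.009, 0.326, 0.001, 0.001, 0.004] max 0.32606963710749504
```

Request:
servo_tool(
  steps=[
    [[0.01,0.01,0.36,0,0,0],[0.01,0.01,0.36,0,0,0],[0.01,0.01,0.36,0,0,0],[0.01,0.01,0.36,0,0,0],[0.01,0.01,0.26,0,0,0],[0.01,0.01,0.18,0,0,0],[0,0,0.06,0,0,0],[0,0,0,0,0,0]],
  ],
)

```text
time_s: 9.65
eef_pos: [0.4635, 0.2242, 0.0043]
ee_rot: [1.999, 2.423, -0.0]
contact_force: [-0.1, 0.2, 1.0]
grip_width: 0.997
```

Request:
servo_tool(
  steps=[
    [[0,0,0,0,0,0],[0,0,0,0,0,0],[0,0,0,0,0,0],[0,0,0,0,0,0],[0,0,0,0,0,0],[0,0,0,0,0,0],[0,0,0,0,0,0],[0,0,0,0,0,0]],
  ],
  claw=0,
  force=110,
)

```text
time_s: 10.45
eef_pos: [0.4636, 0.2245, 0.005]
ee_rot: [1.999, 2.423, 0.001]
contact_force: [-2.1, -0.2, 5.4]
grip_width: 0.254
```

Run:
```python
from h import *
pose()
```

```text
t 10.45 pos [0.4636 0.2245 0.005 ] yaz 10.96 xz 0.0004 yz 0.0006 F [-2.1 -0.2  5.4] M [-0.09  0.16 -0.03] g 0.254 q [-0.57  0.76  0.12  2.01 -0.22  0.38 -0.09]
```

```bash
cat > plan.py <<'E'
from h import *
G=np.array([-0.002,0,0.005])
PX=np.array([np.cos(np.radians(16)),np.sin(np.radians(16))]);PY=np.array([-PX[1],PX[0]])
def barR(az,tau):
    b=np.radians(az);X=np.array([np.cos(tau)*np.cos(b),np.cos(tau)*np.sin(b),-np.sin(tau)]);Y=np.array([-np.sin(b),np.cos(b),0]);return np.c_[X,Y,np.cross(X,Y)]
def tcp(cross,az,tau,s,clear=0.,up=0.):
    """cross: xy of crown crossing; s bar-x at crown"""
    B=barR(az,tau);A=np.array([*cross,.029]); O=A-s*B[:,0]+(0.0005+clear)*B[:,2]; O[2]+=up
    return O+B@G
def barstate():
    o=readout.get_obs();m=R.from_rotvec(o['ee_rot']).as_matrix(); B=np.c_[-m[:,0],m[:,1],-m[:,2]]
    O=o['eef_pos']-B@G; return O,B
def show():
    O,B=barstate(); tau=-np.arcsin(B[2,0]); az=np.degrees(np.arctan2(B[1,0],B[0,0]))
    tip=O+B@[.237,0,0.0045]
    print('bar az %.2f tau %.3f'%(az,tau),'hand',np.round(O,4),'tip top',np.round(tip,4))
def mv(cross,az,tau,s,clear=0.,up=0.,N=10,nd=3,start=None):
    straight(tcp(cross,az,tau,s,clear,up),az+90,tau,N,nd=nd,start=start)
    return tcp(cross,az,tau,s,clear,up),Rt(az+90,tau)
E
python3 - <<'E'
from plan import *
show()
o=readout.get_obs();st=(o['eef_pos']+[0,0,.12],R.from_rotvec(o['ee_rot']).as_matrix())
C=(0.548,-0.2585)
p=mv(C,-83,.33,.192,.002,.06,N=12,start=st,nd=2);print(p[0])
p2=mv(C,-83,.33,.192,.002,.0,N=5,start=p);print(p2[0])
p3=mv(C,-83,.33,.170,.001,.0,N=5,start=p2);print(p3[0])
E
```

```text
bar az -79.04 tau 0.000 hand [ 0.464   0.2225 -0.    ] tip top [ 0.5091 -0.0101  0.0044]
[[-0.52, 0.01, -0.06, -0.01, 0.2, 0.04], [-0.51, 0.01, -0.07, -0.01, 0.2, 0.04], [-0.51, 0.01, -0.09, -0.01, 0.2, 0.04], [-0.51, 0.01, -0.1, -0.01, 0.2, 0.04], [-0.51, 0.02, -0.11, -0.01, 0.2, 0.04], [-0.5, 0.02, -0.13, -0.01, 0.2, 0.04], [-0.5, 0.02, -0.14, -0.01, 0.2, 0.04], [-0.49, 0.03, -0.15, -0.01, 0.2, 0.04], [-0.49, 0.03, -0.17, -0.01, 0.2, 0.04], [-0.49, 0.03, -0.18, -0.01, 0.2, 0.04], [-0.48, 0.04, -0.19, -0.01, 0.2, 0.04], [-0.47, 0.04, -0.21, -0.01, 0.2, 0.04]] 0.52
[ 0.52592923 -0.07874801  0.15895967]
[[-0.078, 0.0, 0.227, 0.0, 0.0, 0.0], [-0.078, 0.0, 0.227, 0.0, 0.0, 0.0], [-0.078, 0.0, 0.227, 0.0, 0.0, 0.0], [-0.078, 0.0, 0.227, 0.0, 0.0, 0.0], [-0.078, 0.0, 0.227, 0.0, 0.0, 0.0]] 0.227
[ 0.52592923 -0.07874801  0.09895967]
[[-0.088, 0.0, 0.004, 0.0, 0.0, 0.0], [-0.088, 0.0, 0.004, 0.0, 0.0, 0.0], [-0.088, 0.0, 0.004, 0.0, 0.0, 0.0], [-0.088, 0.0, 0.004, 0.0, 0.0, 0.0], [-0.088, 0.0, 0.004, 0.0, 0.0, 0.0]] 0.088
[ 0.5284262  -0.09908418  0.09088468]
```

Request:
servo_tool(
  steps=[
    [[0,0,-0.2,0,0,0],[0,0,-0.4,0,0,0],[0,0,-0.5,0,0,0],[0,0,-0.5,0,0,0],[0,0,-0.5,0,0,0],[0,0,-0.3,0,0,0],[0,0,0,0,0,0],[0,0,0,0,0,0]],
  ],
)

```text
time_s: 11.25
eef_pos: [0.4626, 0.2242, 0.1239]
ee_rot: [-1.998, -2.423, 0.002]
contact_force: [-0.3, -0.7, -3.7]
grip_width: 0.251
```

Run:
```python
from plan import *
pose();show()
p=read_camera('side');cv2.imwrite('pics/s4.png',p['image']);t=read_camera('top')
w=wcam();cv2.imwrite('pics/w4.png',w['image'])
O,B=barstate();tip=O+B@[.237,0,.002]
print('pred tip side',proj(p,tip),'top',proj(t,tip),'collar',proj(p,O+B@[.055,0,.012]),'w hend',proj(w,O+B@[-.055,0,.02]))
i=p['image'];cv2.imwrite('pics/s4z.png',cv2.resize(i[150:270,90:330],None,fx=3,fy=3,interpolation=2))
i=t['image'];cv2.imwrite('pics/t4z.png',cv2.resize(i[120:260,110:350],None,fx=3,fy=3,interpolation=2))
```

```text
t 11.25 pos [0.4626 0.2242 0.1239] yaz 10.98 xz -0.0 yz -0.0012 F [-0.3 -0.7 -3.7] M [ 0.21  0.08 -0.01] g 0.251 q [-0.63  0.56  0.2   1.94 -0.17  0.66 -0.13]
bar az -79.02 tau -0.000 hand [0.463  0.2223 0.1189] tip top [ 0.5082 -0.0104  0.1234]
pred tip side [225.97732957 199.09355669] top [231.78872456 194.1305511 ] collar [149.92528623 193.99545287] w hend [274.68847595 167.35083739]
```

View pics/s4z.png

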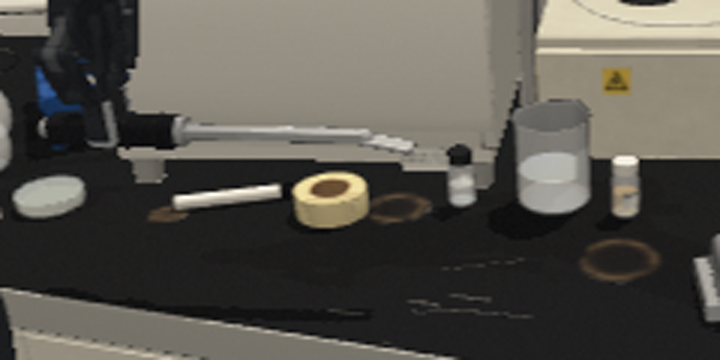

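View pics/t4z.png

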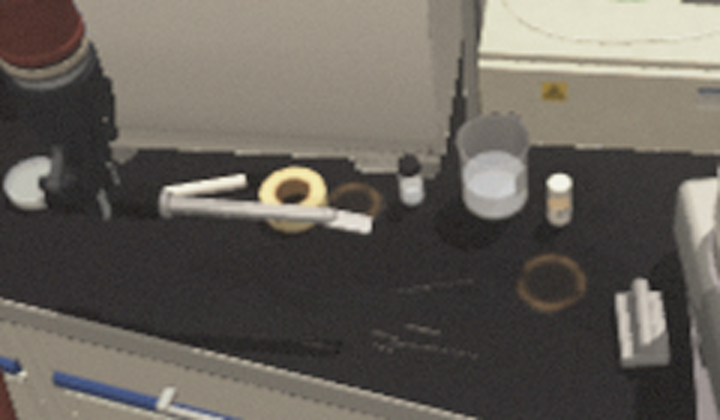

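```bash
sed -i 's/^G=.*/G=np.array([-0.007,0,0.005])/' plan.py
python3 - <<'E'
from plan import *
show()
C=(0.548,-0.2585)
p=mv(C,-83,.33,.192,.002,.06,N=12,nd=2);print(p[0])
E
```

```text
bar az -79.02 tau -0.001 hand [0.4637 0.2171 0.1181] tip top [ 0.5089 -0.0155  0.1228]
[[-0.51, 0.01, -0.06, -0.01, 0.2, 0.04], [-0.51, 0.01, -0.08, -0.01, 0.2, 0.04], [-0.5, 0.01, -0.09, -0.01, 0.2, 0.04], [-0.5, 0.02, -0.1, -0.01, 0.2, 0.04], [-0.5, 0.02, -0.12, -0.01, 0.2, 0.04], [-0.49, 0.02, -0.13, -0.01, 0.2, 0.04], [-0.49, 0.03, -0.14, -0.01, 0.2, 0.04], [-0.49, 0.03, -0.16, -0.01, 0.2, 0.04], [-0.48, 0.03, -0.17, -0.01, 0.2, 0.04], [-0.48, 0.03, -0.18, -0.01, 0.2, 0.04], [-0.47, 0.04, -0.2, -0.01, 0.2, 0.04], [-0.46, 0.04, -0.21, -0.01, 0.2, 0.04]] 0.51
[ 0.52535276 -0.07405306  0.16057988]
```

Request:
servo_tool(
  steps=[
    [[-0.51,0.01,-0.06,-0.01,0.2,0.04],[-0.51,0.01,-0.08,-0.01,0.2,0.04],[-0.5,0.01,-0.09,-0.01,0.2,0.04],[-0.5,0.02,-0.1,-0.01,0.2,0.04],[-0.5,0.02,-0.12,-0.01,0.2,0.04],[-0.49,0.02,-0.13,-0.01,0.2,0.04],[-0.49,0.03,-0.14,-0.01,0.2,0.04],[-0.49,0.03,-0.16,-0.01,0.2,0.04],[-0.48,0.03,-0.17,-0.01,0.2,0.04],[-0.48,0.03,-0.18,-0.01,0.2,0.04],[-0.47,0.04,-0.2,-0.01,0.2,0.04],[-0.46,0.04,-0.21,-0.01,0.2,0.04],[0,0,0,0,0,0],[0,0,0,0,0,0],[0,0,0,0,0,0]],
  ],
)

```text
time_s: 12.9
eef_pos: [0.5258, -0.0735, 0.1598]
ee_rot: [-1.902, -2.157, -0.326]
contact_force: [-0.5, 0.3, -3.0]
grip_width: 0.258
```

```bash
cat >> plan.py <<'E'
def snap(tag):
    p=read_camera('side');t=read_camera('top')
    O,B=barstate();tip=O+B@[.237,0,.002]
    for n,q,(x0,y0) in (('s',p,(270,180)),('t',t,(270,150))):
        u=proj(q,tip);print(n,'tip px',np.round(u,1),'zoom',np.round((u-[x0,y0])*4,0))
        cv2.imwrite(f'pics/{n}{tag}.png',cv2.resize(q['image'][y0:y0+125,x0:x0+190],None,fx=4,fy=4,interpolation=2))
    return p,t
E
python3 - <<'E'
from plan import *
pose();show();snap('5')
mv((0.548,-0.2585),-83,.33,.192,.002,.0,N=5)
E
```

```text
t 12.9 pos [ 0.5258 -0.0735  0.1598] yaz 7.14 xz 0.3285 yz 0.0043 F [-0.5  0.3 -3. ] M [-0.43 -0.03 -0.01] g 0.258 q [ 0.27  0.58  0.    1.78 -0.39  0.94  0.65]
bar az -82.78 tau 0.335 hand [ 0.5265 -0.0784  0.1528] tip top [ 0.5548 -0.3019  0.0792]
s tip px [353.1 219.9] zoom [333. 160.]
t tip px [341.5 214.5] zoom [286. 258.]
[[-0.081, -0.005, 0.225, 0.006, -0.007, 0.006], [-0.081, -0.005, 0.225, 0.006, -0.007, 0.006], [-0.081, -0.004, 0.225, 0.006, -0.007, 0.006], [-0.08, -0.004, 0.225, 0.006, -0.007, 0.006], [-0.08, -0.004, 0.225, 0.006, -0.007, 0.006]] 0.225
```

View pics/s5.png

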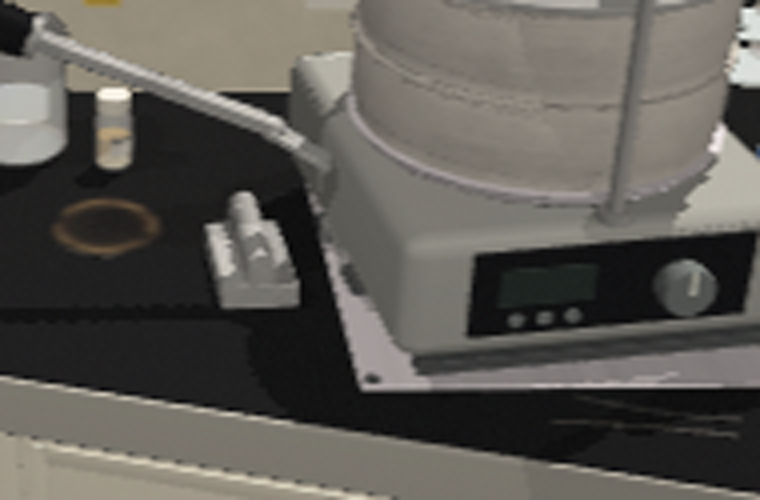

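View pics/t5.png

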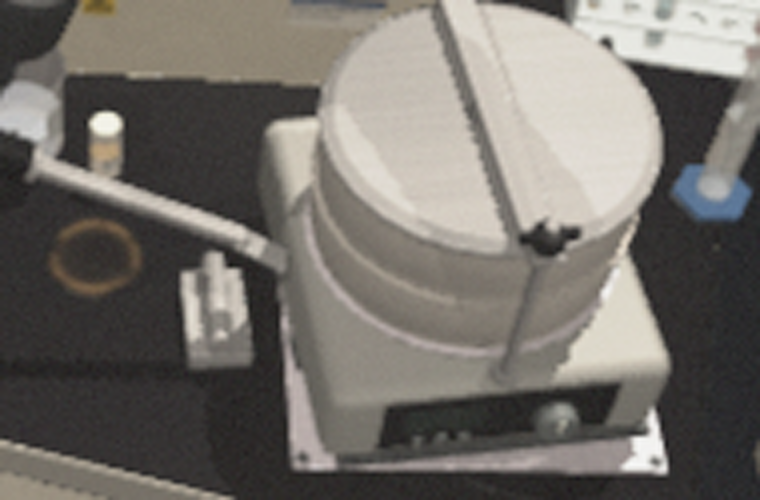

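Run:
```python
from plan import *
mv((0.548,-0.2585),-83,.33,.199,.003,.0,N=6)
```

```text
[[-0.044, -0.004, 0.184, 0.005, -0.005, 0.005], [-0.044, -0.004, 0.184, 0.005, -0.005, 0.005], [-0.044, -0.004, 0.184, 0.005, -0.005, 0.005], [-0.044, -0.003, 0.184, 0.005, -0.005, 0.005], [-0.044, -0.003, 0.184, 0.005, -0.005, 0.005], [-0.043, -0.003, 0.184, 0.005, -0.005, 0.005]] 0.184
```

Request:
servo_tool(
  steps=[
    [[-0.044,-0.004,0.184,0.005,-0.005,0.005],[-0.044,-0.004,0.184,0.005,-0.005,0.005],[-0.044,-0.004,0.184,0.005,-0.005,0.005],[-0.044,-0.003,0.184,0.005,-0.005,0.005],[-0.044,-0.003,0.184,0.005,-0.005,0.005],[-0.043,-0.003,0.184,0.005,-0.005,0.005],[0,0,0,0,0,0],[0,0,0,0,0,0]],
  ],
)

```text
time_s: 13.8
eef_pos: [0.5247, -0.0685, 0.104]
ee_rot: [-1.908, -2.152, -0.319]
contact_force: [0.9, 0.6, -3.1]
grip_width: 0.253
```

Run:
```python
from plan import *
pose();show();snap('6')
mv((0.548,-0.2585),-83,.33,.172,.001,.0,N=6)
```

```text
t 13.8 pos [ 0.5247 -0.0685  0.104 ] yaz 6.89 xz 0.3254 yz -0.0004 F [ 0.9  0.6 -3.1] M [-0.4  -0.04 -0.02] g 0.253 q [ 0.27  0.66 -0.02  1.83 -0.41  0.82  0.69]
bar az -83.11 tau 0.331 hand [ 0.5253 -0.0734  0.097 ] tip top [ 0.5523 -0.2974  0.0241]
s tip px [349.9 240.9] zoom [319. 244.]
t tip px [338.  226.9] zoom [272. 308.]
[[-0.088, -0.001, 0.01, 0.002, -0.001, -0.002], [-0.088, -0.001, 0.01, 0.002, -0.001, -0.002], [-0.088, -0.001, 0.01, 0.002, -0.001, -0.002], [-0.088, -0.001, 0.01, 0.002, -0.001, -0.002], [-0.088, -0.001, 0.01, 0.002, -0.001, -0.002], [-0.088, -0.001, 0.01, 0.002, -0.001, -0.002]] 0.088
```

View pics/s6.png

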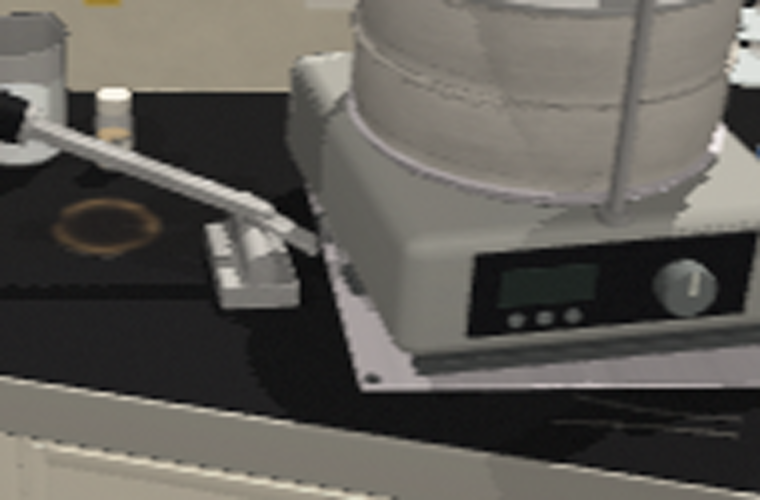

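View pics/t6.png

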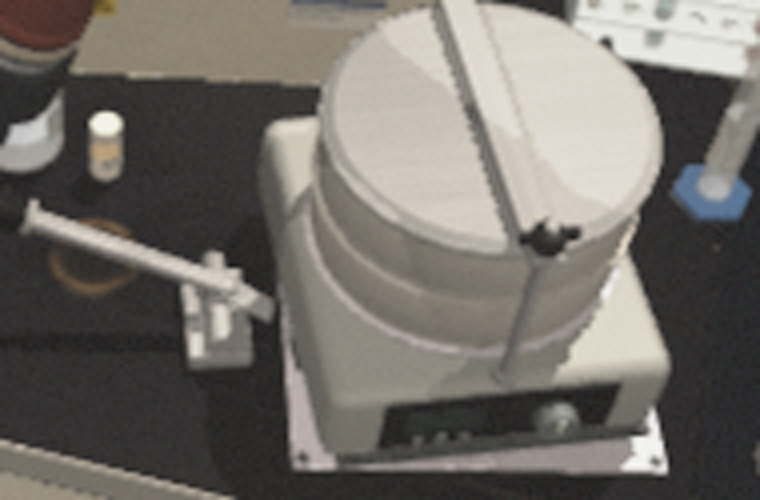

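Run:
```python
from plan import *
p=read_camera('side')
for X in [(0.5648,-.300,.02),(0.5323,-.312,.02),(0.5121,-.323,.02),(.548,-.307,.022),(.586,-.29,.02)]: print((proj(p,X)-[270,180])*4)
cv2.imwrite('pics/s6z.png',cv2.resize(p['image'][215:265,320:395],None,fx=10,fy=10,interpolation=2))
```

```text
[327.66087769 237.40036945]
[341.28313933 268.4349908 ]
[356.59214872 289.62645444]
[336.16330016 250.42469081]
[315.63088041 217.77386899]
```

View pics/s6z.png

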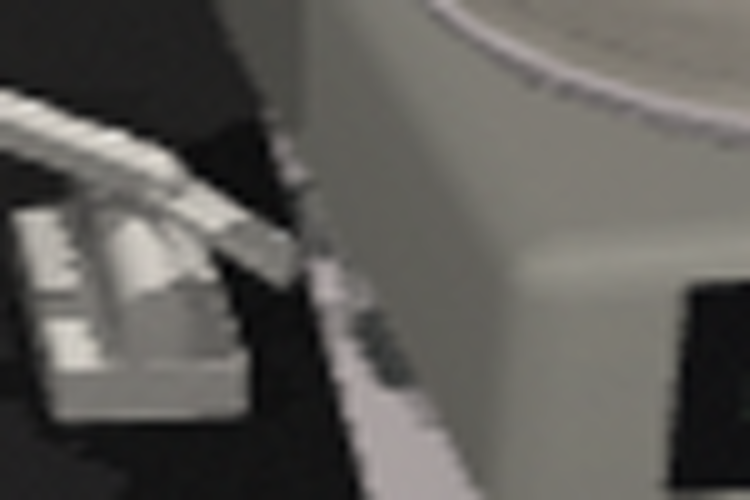

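Run:
```python
from plan import *
mv((0.546,-0.259),-83,.335,.171,.0015,.0,N=7)
```

```text
[[-0.079, -0.007, 0.004, 0.001, 0.004, -0.002], [-0.079, -0.007, 0.004, 0.001, 0.004, -0.002], [-0.079, -0.007, 0.004, 0.001, 0.004, -0.002], [-0.079, -0.007, 0.004, 0.001, 0.004, -0.002], [-0.079, -0.007, 0.004, 0.001, 0.004, -0.002], [-0.079, -0.007, 0.004, 0.001, 0.004, -0.002], [-0.079, -0.007, 0.004, 0.001, 0.004, -0.002]] 0.079
```

Request:
servo_tool(
  steps=[
    [[-0.079,-0.012,0.004,0,0.004,0],[-0.079,-0.012,0.004,0,0.004,0],[-0.079,-0.012,0.004,0,0.004,0],[-0.079,-0.007,0.004,0,0.004,0]],
  ],
)

```text
time_s: 14.35
eef_pos: [0.5242, -0.0839, 0.0981]
ee_rot: [-1.907, -2.151, -0.321]
contact_force: [0.1, 0.8, -4.4]
grip_width: 0.255
```

Request:
servo_tool(
  steps=[
    [[-0.079,-0.003,0.004,0,0.004,0],[-0.079,-0.003,0.004,0,0.004,0],[-0.079,-0.003,0.004,0,0.004,0],[0,0,0,0,0,0],[0,0,0,0,0,0]],
  ],
)

```text
time_s: 14.85
eef_pos: [0.5251, -0.0942, 0.0937]
ee_rot: [-1.906, -2.15, -0.322]
contact_force: [-1.3, -0.1, -4.0]
grip_width: 0.251
```

Run:
```python
from plan import *
pose();show();snap('7')
```

```text
t 14.85 pos [ 0.5251 -0.0942  0.0937] yaz 6.9 xz 0.3291 yz -0.0003 F [-1.3 -0.1 -4. ] M [-0.37  0.01  0.  ] g 0.251 q [ 0.32  0.69 -0.01  1.81 -0.41  0.83  0.73]
bar az -83.11 tau 0.335 hand [ 0.5257 -0.0992  0.0867] tip top [ 0.5527 -0.3228  0.013 ]
s tip px [360.3 246.5] zoom [361. 266.]
t tip px [346.5 231.3] zoom [306. 325.]
```

View pics/s7.png

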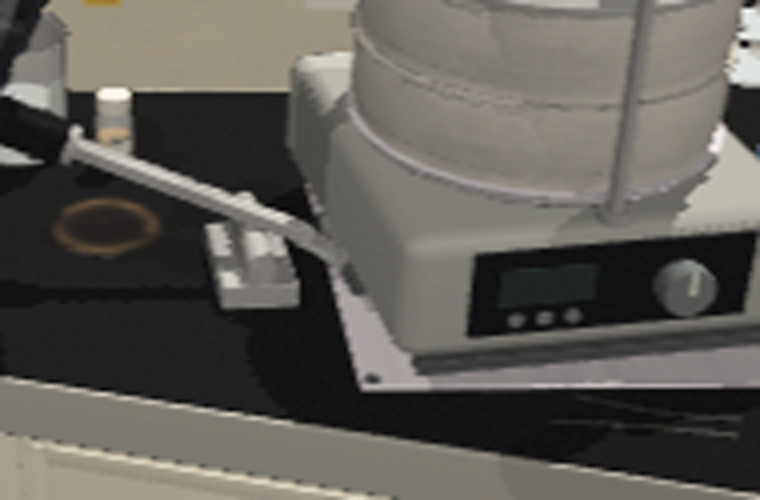

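View pics/t7.png

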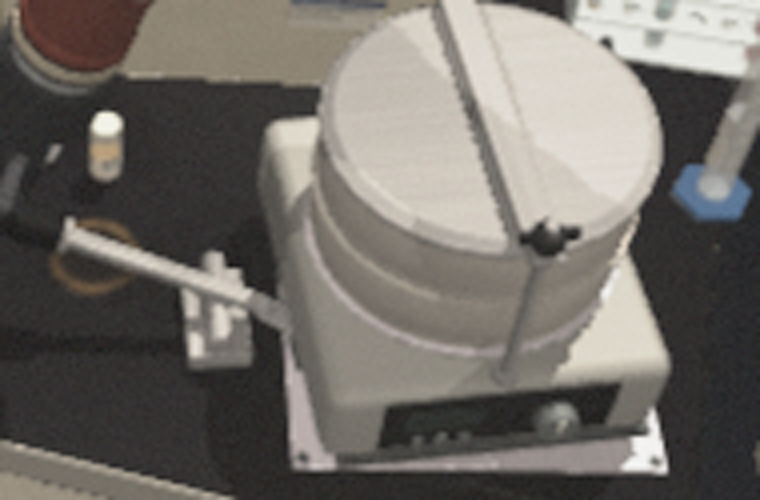

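Run:
```python
from plan import *
p=mv((0.546,-0.259),-83,.26,.167,.000,.0,N=8)
p=mv((0.546,-0.259),-83,.16,.167,.000,.0,N=10,start=p)
```

```text
[[-0.011, 0.001, 0.035, 0.0, -0.067, -0.001], [-0.011, 0.001, 0.035, 0.0, -0.067, -0.001], [-0.011, 0.001, 0.036, 0.0, -0.067, -0.001], [-0.01, 0.001, 0.036, 0.0, -0.067, -0.001], [-0.01, 0.001, 0.036, 0.0, -0.067, -0.001], [-0.01, 0.001, 0.036, 0.0, -0.067, -0.001], [-0.009, 0.001, 0.036, 0.0, -0.067, -0.001], [-0.009, 0.001, 0.036, 0.0, -0.067, -0.001]] 0.067
[[-0.001, 0.0, 0.035, 0.0, -0.072, 0.0], [0.0, 0.0, 0.035, 0.0, -0.072, 0.0], [0.0, 0.0, 0.035, 0.0, -0.072, 0.0], [0.0, 0.0, 0.035, 0.0, -0.072, 0.0], [0.001, 0.0, 0.035, 0.0, -0.072, 0.0], [0.001, 0.0, 0.035, 0.0, -0.072, 0.0], [0.001, 0.0, 0.035, 0.0, -0.072, 0.0], [0.002, 0.0, 0.035, 0.0, -0.072, 0.0], [0.002, 0.0, 0.035, 0.0, -0.072, 0.0], [0.002, 0.0, 0.035, 0.0, -0.072, 0.0]] 0.072
```

Request:
servo_tool(
  steps=[
    [[-0.011,0.001,0.035,0.0,-0.067,0],[-0.011,0.001,0.035,0.0,-0.067,0],[-0.011,0.001,0.036,0.0,-0.067,0],[-0.01,0.001,0.036,0.0,-0.067,0],[-0.01,0.001,0.036,0.0,-0.067,0],[-0.01,0.001,0.036,0.0,-0.067,0],[-0.009,0.001,0.036,0.0,-0.067,0],[-0.009,0.001,0.036,0.0,-0.067,0],[0,0,0,0,0,0]],
  ],
)

```text
time_s: 15.85
eef_pos: [0.525, -0.0907, 0.0801]
ee_rot: [-1.942, -2.196, -0.257]
contact_force: [-2.4, 5.3, 7.2]
grip_width: 0.254
```

Run:
```python
from plan import *
pose();show()
print(tcp((0.546,-0.259),-83,.26,.167))
```

```text
t 15.85 pos [ 0.525  -0.0907  0.0801] yaz 7.03 xz 0.2616 yz -0.0011 F [-2.4  5.3  7.2] M [ 1.36  0.87 -0.03] g 0.254 q [ 0.26  0.69  0.02  1.85 -0.38  0.75  0.69]
bar az -82.99 tau 0.265 hand [ 0.5257 -0.0961  0.0735] tip top [ 0.5537 -0.3243  0.0158]
[ 0.52567976 -0.09350493  0.07904716]
```

Request:
servo_tool(
  steps=[
    [[-0.001,0.0,0.035,0.0,-0.072,0.0],[0.0,0.0,0.035,0.0,-0.072,0.0],[0.0,0.0,0.035,0.0,-0.072,0.0],[0.0,0.0,0.035,0.0,-0.072,0.0],[0.001,0.0,0.035,0.0,-0.072,0.0],[0.001,0.0,0.035,0.0,-0.072,0.0],[0,0,0,0,0,0]],
  ],
)

```text
time_s: 16.55
eef_pos: [0.5249, -0.0884, 0.0703]
ee_rot: [-1.976, -2.233, -0.202]
contact_force: [-3.0, 5.4, 10.3]
grip_width: 0.253
```

Run:
```python
from plan import *
pose();show()
print(tcp((0.546,-0.259),-83,.20,.167));snap('8')
```

```text
t 16.55 pos [ 0.5249 -0.0884  0.0703] yaz 6.98 xz 0.2026 yz -0.0005 F [-3.   5.4 10.3] M [ 1.54  1.03 -0.1 ] g 0.253 q [ 0.2   0.69  0.05  1.88 -0.35  0.69  0.65]
bar az -83.02 tau 0.204 hand [ 0.5256 -0.0942  0.064 ] tip top [ 0.5539 -0.3255  0.0204]
[ 0.52535059 -0.09082407  0.06895883]
s tip px [362.  243.8] zoom [368. 255.]
t tip px [348.  229.8] zoom [312. 319.]
```

View pics/s8.png

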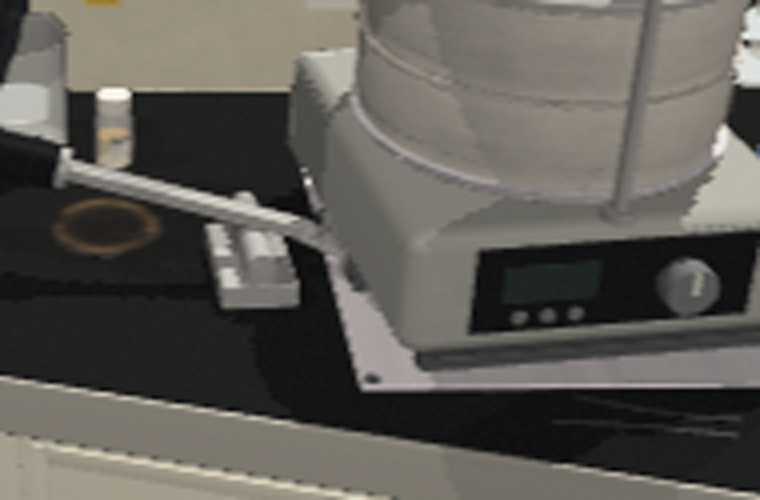

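Run:
```python
from plan import *
p=(tcp((0.546,-0.259),-83,.20,.167),Rt(7,.20))
p=mv((0.546,-0.259),-83,.04,.167,.000,.0,N=14,start=p)
```

```text
[[-0.002, 0.0, 0.04, 0.0, -0.082, 0.0], [-0.001, 0.0, 0.04, 0.0, -0.082, 0.0], [-0.001, 0.0, 0.04, 0.0, -0.082, 0.0], [-0.001, 0.0, 0.04, 0.0, -0.082, 0.0], [0.0, 0.0, 0.04, 0.0, -0.082, 0.0], [0.0, 0.0, 0.04, 0.0, -0.082, 0.0], [0.001, 0.0, 0.04, 0.0, -0.082, 0.0], [0.001, 0.0, 0.04, 0.0, -0.082, 0.0], [0.002, 0.0, 0.04, 0.0, -0.082, 0.0], [0.002, 0.0, 0.04, 0.0, -0.082, 0.0], [0.003, 0.0, 0.04, 0.0, -0.082, 0.0], [0.003, 0.0, 0.04, 0.0, -0.082, 0.0], [0.004, 0.0, 0.04, 0.0, -0.082, 0.0], [0.004, 0.0, 0.04, 0.0, -0.082, 0.0]] 0.082
```

Request:
servo_tool(
  steps=[
    [[-0.002,0.0,0.04,0.0,-0.082,0.0],[-0.001,0.0,0.04,0.0,-0.082,0.0],[-0.001,0.0,0.04,0.0,-0.082,0.0],[-0.001,0.0,0.04,0.0,-0.082,0.0],[0.0,0.0,0.04,0.0,-0.082,0.0],[0.0,0.0,0.04,0.0,-0.082,0.0],[0.001,0.0,0.04,0.0,-0.082,0.0],[0,0,0,0,0,0]],
  ],
)

```text
time_s: 17.45
eef_pos: [0.5246, -0.0861, 0.0562]
ee_rot: [-2.018, -2.281, -0.124]
contact_force: [-3.2, 5.1, 10.8]
grip_width: 0.257
```

Run:
```python
from plan import *
pose();show()
```

```text
t 17.45 pos [ 0.5246 -0.0861  0.0562] yaz 7.0 xz 0.1234 yz -0.0006 F [-3.2  5.1 10.8] M [ 1.52  0.99 -0.19] g 0.257 q [ 0.12  0.7   0.1   1.91 -0.32  0.6   0.6 ]
bar az -83.00 tau 0.124 hand [ 0.5254 -0.0924  0.0504] tip top [ 0.5541 -0.3264  0.0256]
```

Request:
servo_tool(
  steps=[
    [[0.001,0.0,0.04,0.0,-0.082,0.0],[0.002,0.0,0.04,0.0,-0.082,0.0],[0.002,0.0,0.04,0.0,-0.082,0.0],[0.003,0.0,0.04,0.0,-0.082,0.0],[0.003,0.0,0.04,0.0,-0.082,0.0],[0.004,0.0,0.04,0.0,-0.082,0.0],[0.004,0.0,0.04,0.0,-0.082,0.0],[0,0,0,0,0,0]],
  ],
)

```text
time_s: 18.25
eef_pos: [0.5245, -0.0851, 0.0421]
ee_rot: [-2.061, -2.329, -0.043]
contact_force: [-3.0, 5.4, 9.5]
grip_width: 0.255
```

Run:
```python
from plan import *
pose();show()
print(tcp((0.546,-0.259),-83,.04,.167));snap('9')
```

```text
t 18.25 pos [ 0.5245 -0.0851  0.0421] yaz 6.97 xz 0.0417 yz -0.0002 F [-3.   5.4  9.5] M [ 1.21  0.93 -0.21] g 0.255 q [ 0.04  0.71  0.16  1.94 -0.29  0.53  0.54]
bar az -83.03 tau 0.042 hand [ 0.5253 -0.0919  0.0368] tip top [ 0.5541 -0.3271  0.0314]
[ 0.5248385  -0.08665342  0.04145374]
s tip px [363.2 239.8] zoom [373. 239.]
t tip px [349.1 227.6] zoom [317. 310.]
```

View pics/s9.png

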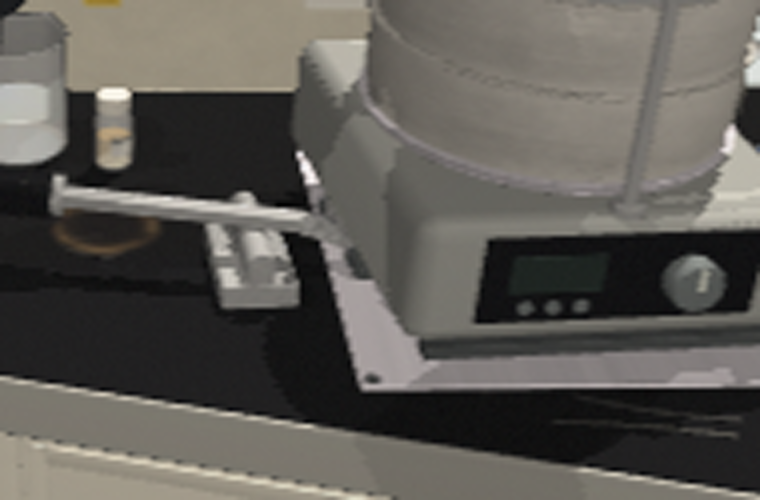

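View pics/t9.png

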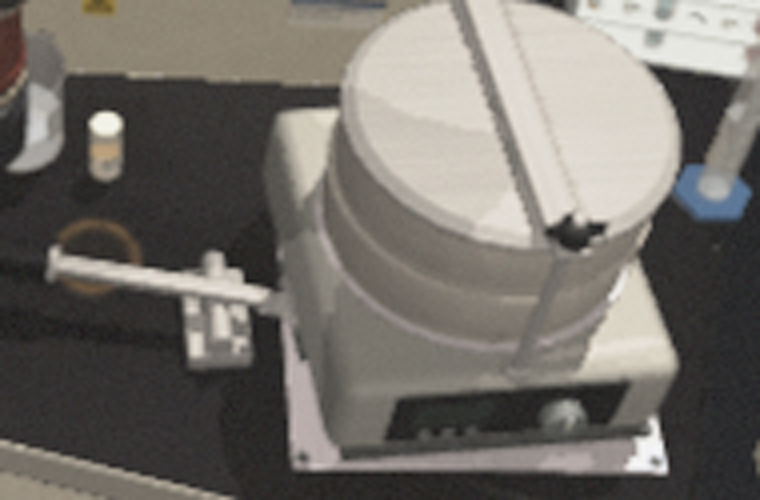

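Run:
```python
from plan import *
C=(0.546,-0.259)
p=(tcp(C,-83,.04,.167),Rt(7,.04))
p=mv(C,-83,.02,.167,.000,.0,N=3,start=p)
p=mv(C,-68,.02,.167,.000,.0,N=20,start=p,nd=2)
C0=p
```

```text
[[0.001, 0.0, 0.023, 0.0, -0.048, 0.0], [0.001, 0.0, 0.023, 0.0, -0.048, 0.0], [0.001, 0.0, 0.023, 0.0, -0.048, 0.0]] 0.048
[[-0.01, -0.04, 0.0, 0.0, 0.0, -0.09], [-0.01, -0.05, 0.0, 0.0, 0.0, -0.09], [0.0, -0.05, 0.0, 0.0, 0.0, -0.09], [0.0, -0.05, 0.0, 0.0, 0.0, -0.09], [0.0, -0.05, 0.0, 0.0, 0.0, -0.09], [0.0, -0.05, 0.0, 0.0, 0.0, -0.09], [0.0, -0.05, 0.0, 0.0, 0.0, -0.09], [0.0, -0.05, 0.0, 0.0, 0.0, -0.09], [0.0, -0.05, 0.0, 0.0, 0.0, -0.09], [0.0, -0.05, 0.0, 0.0, 0.0, -0.09], [0.0, -0.05, 0.0, 0.0, 0.0, -0.09], [0.0, -0.05, 0.0, 0.0, 0.0, -0.09], [0.0, -0.05, 0.0, 0.0, 0.0, -0.09], [0.0, -0.05, 0.0, 0.0, 0.0, -0.09], [0.0, -0.05, 0.0, 0.0, 0.0, -0.09], [0.0, -0.05, 0.0, 0.0, 0.0, -0.09], [0.0, -0.05, 0.0, 0.0, 0.0, -0.09], [0.0, -0.05, 0.0, 0.0, 0.0, -0.09], [0.0, -0.05, 0.0, 0.0, 0.0, -0.09], [0.01, -0.05, 0.0, 0.0, 0.0, -0.09]] 0.09
```

Request:
servo_tool(
  steps=[
    [[0.001,0.0,0.023,0.0,-0.048,0.0],[0.001,0.0,0.023,0.0,-0.048,0.0],[0.001,0.0,0.023,0.0,-0.048,0.0],[0,0,0,0,0,0],[0,-0.023,0,0,0,-0.047],[0,-0.046,0,0,0,-0.094],[0,-0.046,0,0,0,-0.094],[0,-0.046,0,0,0,-0.094],[0,-0.046,0,0,0,-0.094],[0,-0.046,0,0,0,-0.094],[0,-0.046,0,0,0,-0.094],[0,-0.046,0,0,0,-0.094],[0,-0.023,0,0,0,-0.047],[0,0,0,0,0,0]],
  ],
)

```text
time_s: 19.75
eef_pos: [0.5071, -0.0881, 0.0389]
ee_rot: [-1.949, -2.445, -0.026]
contact_force: [-2.9, 5.5, 9.4]
grip_width: 0.254
```

Run:
```python
from plan import *
pose();show()
print(tcp((0.546,-0.259),-77,.02,.167));snap('10')
```

```text
t 19.75 pos [ 0.5071 -0.0881  0.0389] yaz 12.86 xz 0.0216 yz 0.004 F [-2.9  5.5  9.4] M [ 1.35  0.72 -0.4 ] g 0.254 q [ 0.05  0.7   0.14  1.99 -0.25  0.47  0.61]
bar az -77.13 tau 0.022 hand [ 0.5086 -0.0949  0.0338] tip top [ 0.5614 -0.3259  0.0332]
[ 0.50689109 -0.08960069  0.03797867]
s tip px [363.1 237.5] zoom [373. 230.]
t tip px [349.3 225. ] zoom [317. 300.]
```

View pics/s10.png

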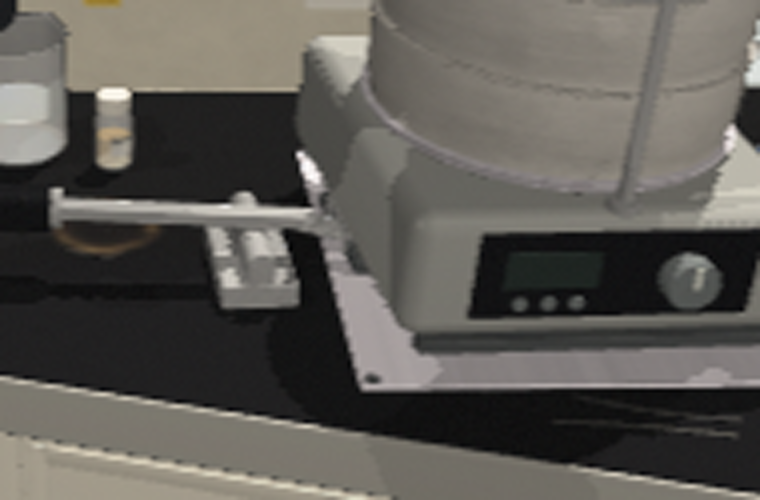

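View pics/t10.png

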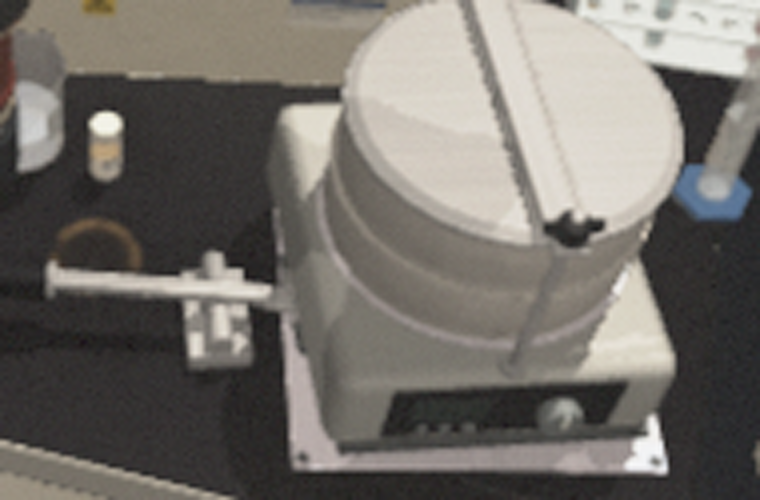

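Request:
servo_tool(
  steps=[
    [[0,-0.023,0,0,0,-0.047],[0,-0.046,0,0,0,-0.094],[0,-0.046,0,0,0,-0.094],[0,-0.046,0,0,0,-0.094],[0,-0.046,0,0,0,-0.094],[0,-0.046,0,0,0,-0.094],[0,-0.046,0,0,0,-0.094],[0,-0.046,0,0,0,-0.094],[0,-0.046,0,0,0,-0.094],[0,-0.046,0,0,0,-0.094],[0,-0.046,0,0,0,-0.094],[0,-0.023,0,0,0,-0.047],[0,0,0,0,0,0]],
  ],
)

```text
time_s: 21.15
eef_pos: [0.4827, -0.096, 0.0388]
ee_rot: [-1.769, -2.58, -0.026]
contact_force: [-2.7, 5.0, 9.9]
grip_width: 0.251
```

Run:
```python
from plan import *
pose();show()
print(tcp((0.546,-0.259),-68.8,.02,.167));p,t=snap('11')
cv2.imwrite('pics/s11f.png',p['image']);cv2.imwrite('pics/t11f.png',t['image'])
```

```text
t 21.15 pos [ 0.4827 -0.096   0.0388] yaz 21.12 xz 0.0201 yz 0.0066 F [-2.7  5.   9.9] M [ 1.31  0.76 -0.44] g 0.251 q [ 0.1   0.68  0.09  2.06 -0.19  0.42  0.72]
bar az -68.88 tau 0.020 hand [ 0.4852 -0.1024  0.0336] tip top [ 0.5706 -0.3235  0.0334]
[ 0.48312968 -0.09691065  0.03797867]
s tip px [362.5 235.4] zoom [370. 222.]
t tip px [349.1 222.2] zoom [317. 289.]
```

View pics/s11.png

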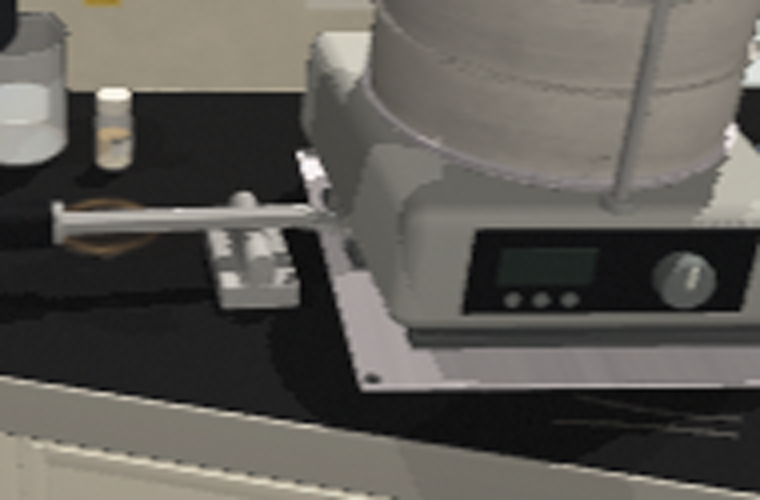

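View pics/t11.png

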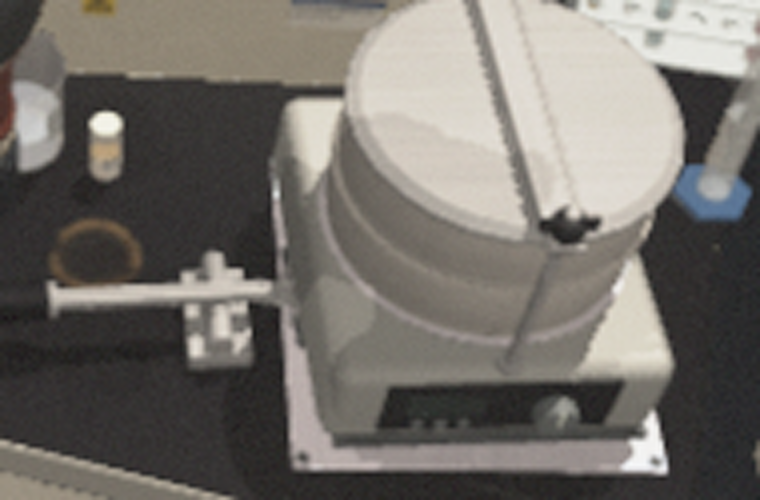

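```bash
cat > quad.py <<'E'
import cv2,numpy as np
def quad(img,seed,thr=None,half=(55,30)):
    g=cv2.cvtColor(img,cv2.COLOR_BGR2GRAY).astype(np.float32)
    u,v=seed;x0,y0=int(u-half[0]),int(v-half[1]);x1,y1=x0+2*half[0],y0+2*half[1]
    k=8;z=cv2.resize(g[y0:y1,x0:x1],None,fx=k,fy=k,interpolation=cv2.INTER_CUBIC)
    t=thr or 75
    m=(z<t).astype(np.uint8)
    m=cv2.morphologyEx(m,cv2.MORPH_CLOSE,np.ones((31,31)))
    n,l=cv2.connectedComponents(m);c=l[half[1]*k,half[0]*k]
    if c==0: print('seed not dark',z[half[1]*k,half[0]*k]);return None,z,None
    m=(l==c).astype(np.uint8);cs,_=cv2.findContours(m,cv2.RETR_EXTERNAL,cv2.CHAIN_APPROX_NONE);cc=max(cs,key=cv2.contourArea)
    # fit quad : start from minAreaRect-ish approx poly, refine lines
    h=cv2.convexHull(cc);e=.02
    while e<.2:
        a=cv2.approxPolyDP(h,e*cv2.arcLength(h,True),True)
        if len(a)<=4:break
        e+=.005
    a=a[:,0].astype(float);pts=cc[:,0].astype(float);L=[]
    for i in range(4):
        p,q=a[i],a[(i+1)%4];d=(q-p);ln=np.linalg.norm(d);d/=ln;n_=np.array([-d[1],d[0]])
        s=(pts-p)@d;dist=np.abs((pts-p)@n_);sel=(s>.12*ln)&(s<.88*ln)&(dist<14)
        vx,vy,cx,cy=cv2.fitLine(pts[sel].astype(np.float32),cv2.DIST_HUBER,0,.01,.01)[:,0];L.append(np.cross([cx,cy,1],[cx+vx,cy+vy,1]))
    out=[]
    for i in range(4):
        X=np.cross(L[i-1],L[i]);out.append(X[:2]/X[2])
    out=np.array(out);
    s=out.sum(1);o=[np.argmin(s)]
    out=(out+.5)/k-.5+[x0,y0]
    c=out.mean(0);ang=np.arctan2(*(out-c).T[::-1]);out=out[np.argsort(ang)]  # tl,tr,br,bl
    return out,z,cv2.drawContours(cv2.cvtColor(np.clip(z,0,255).astype(np.uint8),cv2.COLOR_GRAY2BGR),[cc],-1,(0,0,255),1)
E
python3 - <<'E'
from quad import *
for f,seed in [('side0',(411,253)),('top0',(380,260)),('s11f',(420,246)),('t11f',(393,249))]:
    i=cv2.imread(f'pics/{f}.png');
    if f=='top0': seed=(388,254)
    q,z,d=quad(i,seed);print(f,None if q is None else np.round(q,2).tolist())
    if d is not None: cv2.imwrite(f'pics/q_{f}.png',cv2.resize(d,None,fx=.45,fy=.45))
a=[cv2.imread(f'pics/q_{f}.png') for f in ('side0','top0','s11f','t11f')]
cv2.imwrite('pics/q.png',np.vstack([np.hstack(a[:2]),np.hstack(a[2:])]))
E
```

```text
side0 [[390.46, 242.76], [457.35, 237.11], [466.64, 264.75], [373.39, 273.43]]Traceback (most recent call last):
  File "<stdin>", line 5, in <module>
  File "quad.py", line 22, in quad
    vx,vy,cx,cy=cv2.fitLine(pts[sel].astype(np.float32),cv2.DIST_HUBER,0,.01,.01)[:,0];L.append(np.cross([cx,cy,1],[cx+vx,cy+vy,1]))
                ~~~~~~~~~~~^^^^^^^^^^^^^^^^^^^^^^^^^^^^^^^^^^^^^^^^^^^^^^^^^^^^^^
cv2.error: OpenCV(4.12.0) /io/opencv/modules/imgproc/src/linefit.cpp:50: error: (-215:Assertion failed) count > 0 in function 'fitLine2D_wods'
```

```bash
cat > track.py <<'E'
import cv2,numpy as np
def ecc(a,b,box,shift):
    """box in a [x0,y0,x1,y1]; shift approx displacement a->b; returns affine map a px -> b px"""
    ga=cv2.cvtColor(a,cv2.COLOR_BGR2GRAY).astype(np.float32);gb=cv2.cvtColor(b,cv2.COLOR_BGR2GRAY).astype(np.float32)
    x0,y0,x1,y1=box;T=ga[y0:y1,x0:x1]
    W=np.array([[1,0,x0+shift[0]],[0,1,y0+shift[1]]],np.float32)
    cc,W=cv2.findTransformECC(T,gb,W,cv2.MOTION_AFFINE,(3,300,1e-6),None,5)
    cc,W=cv2.findTransformECC(T,gb,W,cv2.MOTION_AFFINE,(3,300,1e-7),None,3)
    return cc,W
E
python3 - <<'E'
from track import *
for a,b,box,sh in [('side0','s11f',(380,235,466,268),(-1,-9)),('top0','t11f',(360,245,430,268),(0,-4))]:
    A=cv2.imread(f'pics/{a}.png');B=cv2.imread(f'pics/{b}.png')
    cc,W=ecc(A,B,box,sh);print(a,cc,W.tolist())
    cv2.imwrite(f'pics/p_{a}.png',cv2.resize(A[box[1]-5:box[3]+5,box[0]-5:box[2]+5],None,fx=7,fy=7,interpolation=2))
E
```

```text
side0 0.9872105165724901 [[1.0025564432144165, -0.061981845647096634, 380.70367431640625], [0.08431164175271988, 1.0099719762802124, 228.086669921875]]
top0 0.9843723026170221 [[0.9895007014274597, -0.06828706711530685, 361.33203125], [0.07907375693321228, 1.000737190246582, 239.7445831298828]]
```

View pics/p_side0.png

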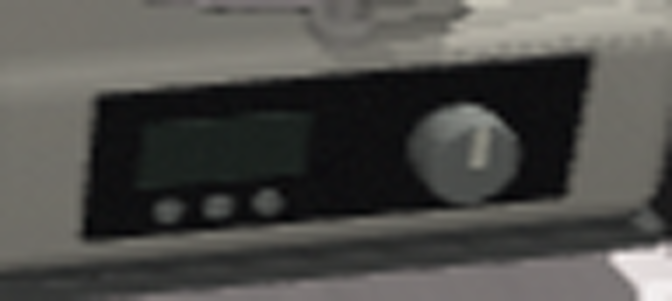

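View pics/p_top0.png

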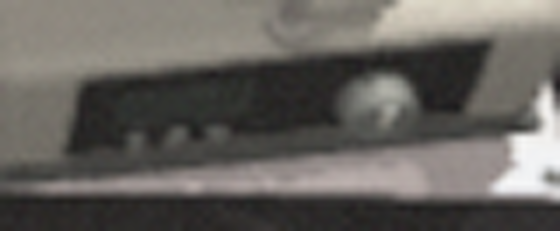

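```bash
cat > motion.py <<'E'
from h import *
from track import *
from scipy.optimize import least_squares
S0=np.array([(388.9,243.7),(459.3,237.9),(456.1,257.9),(387.1,264.)])
T0=np.array([(366.7,252.6),(425.3,246),(421.9,255.7),(364.7,261.7)])
BS=(380,235,466,268);BT=(360,245,430,268)
C0=np.array([0.607,-0.419])
def fwd(W,box,P): Q=P-np.array(box[:2]); return Q@W[:,:2].T+W[:,2]
def run(simg,timg,side,top,shs,sht,th0=0.143,az=16.2,verbose=True):
    A=cv2.imread('pics/side0.png');B=cv2.imread('pics/top0.png')
    c1,W1=ecc(A,simg,BS,shs);c2,W2=ecc(B,timg,BT,sht)
    S1=fwd(W1,BS,S0);T1=fwd(W2,BT,T0)
    a=np.radians(az);px=np.array([np.cos(a),np.sin(a),0]);py=np.array([-np.sin(a),np.cos(a),0])
    ff=np.array([*C0,.003])-.055*px-.085*py   # far foot
    def rigid(m,X):
        dx,dy,yaw,tilt=m
        ax=R.from_rotvec([0,0,th0+a]).apply([1,0,0])
        return R.from_rotvec([0,0,yaw]).apply(R.from_rotvec(ax*tilt).apply(X-ff))+ff+dx*px+dy*py
    pr=lambda p,X: np.array([proj(p,x) for x in X])
    def res(v):
        X=v[:12].reshape(4,3);Y=rigid(v[12:],X)
        r=[pr(side,X)-S0,pr(top,X)-T0,(pr(side,Y)-S1),(pr(top,Y)-T1)]
        r=np.concatenate([q.ravel() for q in r])
        return np.r_[r,1000*(X[1,2]-X[0,2])*.5,1000*(X[2,2]-X[3,2])*.5, v[12:14]/.004]
    X0=np.array([(0.495,-.4,.07),(.55,-.56,.07),(.55,-.56,.03),(.495,-.4,.03)])
    s=least_squares(res,np.r_[X0.ravel(),0,0,0,0])
    X=s.x[:12].reshape(4,3);m=s.x[12:]
    d=X[0]-X[1]+X[3]-X[2];y0=np.degrees(np.arctan2(d[1],d[0]))-90
    if verbose:
        print('cc',round(c1,3),round(c2,3),'rms',np.sqrt(np.mean(s.fun**2)))
        print('X',np.round(X,3).tolist()); print('panel az0 (shaker x az)',round(y0,2))
    print('dx,dy mm',np.round(m[:2]*1000,1),'dyaw %.4f tilt %.4f -> yaw rel %.4f (th0=%.3f)'%(m[2],m[3],th0+m[2],th0))
    return m
E
python3 - <<'E'
from motion import *
s=read_camera('side');t=read_camera('top')
run(cv2.imread('pics/s11f.png'),cv2.imread('pics/t11f.png'),s,t,(-1,-9),(0,-4))
E
```

```text
cc 0.987 0.984 rms 0.43959295388074654
X [[0.448, -0.385, 0.09], [0.507, -0.521, 0.089], [0.513, -0.524, 0.038], [0.454, -0.386, 0.038]]
panel az0 (shaker x az) 23.35
dx,dy mm [-1.  0.] dyaw -0.0488 tilt 0.0601 -> yaw rel 0.0942 (th0=0.143)
```

Request:
servo_tool(
  steps=[
    [[0,-0.023,0,0,0,-0.047],[0,-0.046,0,0,0,-0.094],[0,-0.046,0,0,0,-0.094],[0,-0.046,0,0,0,-0.094],[0,-0.046,0,0,0,-0.094],[0,-0.046,0,0,0,-0.094],[0,-0.046,0,0,0,-0.094],[0,-0.046,0,0,0,-0.094],[0,-0.046,0,0,0,-0.094],[0,-0.046,0,0,0,-0.094],[0,-0.046,0,0,0,-0.094],[0,-0.023,0,0,0,-0.047],[0,0,0,0,0,0]],
  ],
)

```text
time_s: 22.65
eef_pos: [0.4597, -0.1074, 0.0386]
ee_rot: [-1.581, -2.702, -0.026]
contact_force: [-2.0, 3.3, 9.9]
grip_width: 0.252
```

```bash
cat >> motion.py <<'E'
def now(tag,shs=(-1,-9),sht=(0,-4),**k):
    from plan import pose,show,snap
    pose();show();p,t=snap(tag);cv2.imwrite(f'pics/s{tag}f.png',p['image']);cv2.imwrite(f'pics/t{tag}f.png',t['image'])
    return run(p['image'],t['image'],p,t,shs,sht,**k)
E
python3 - <<'E'
from motion import *
now('12')
E
```

```text
t 22.65 pos [ 0.4597 -0.1074  0.0386] yaz 29.34 xz 0.0179 yz 0.0091 F [-2.   3.3  9.9] M [ 1.16  0.69 -0.41] g 0.252 q [ 0.16  0.66  0.05  2.11 -0.13  0.38  0.84]
bar az -60.65 tau 0.018 hand [ 0.4631 -0.1134  0.0335] tip top [ 0.5793 -0.32    0.0337]
s tip px [361.4 233.3] zoom [366. 213.]
t tip px [348.6 219.4] zoom [314. 278.]
cc 0.986 0.98 rms 0.434958062991595
X [[0.447, -0.385, 0.09], [0.506, -0.521, 0.089], [0.513, -0.524, 0.037], [0.454, -0.386, 0.038]]
panel az0 (shaker x az) 23.32
dx,dy mm [-1.1  0. ] dyaw -0.0755 tilt 0.0579 -> yaw rel 0.0675 (th0=0.143)
```

View pics/t12.png

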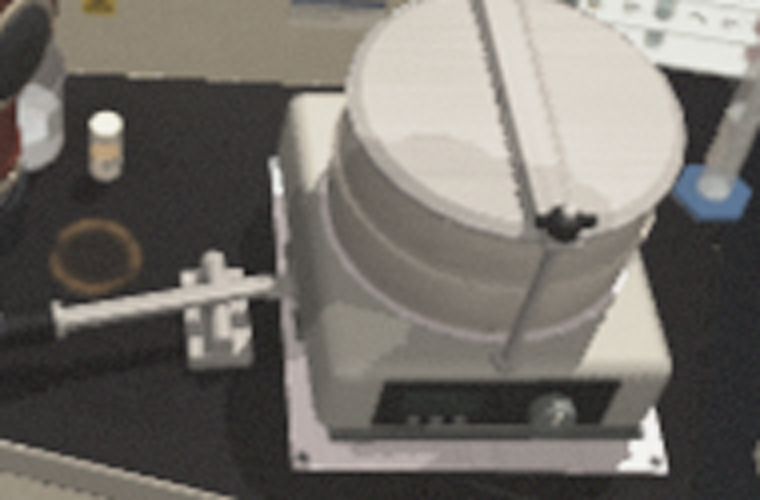

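View pics/s12.png

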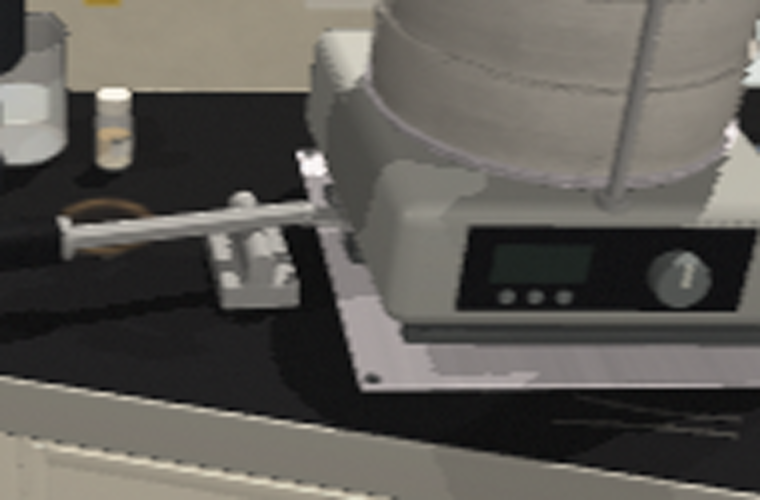

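Request:
servo_tool(
  steps=[
    [[0,-0.018,0,0,0,-0.047],[0,-0.034,0,0,0,-0.094],[0,-0.034,0,0,0,-0.094],[0,-0.034,0,0,0,-0.094],[-0.005,-0.034,0,0,0,-0.094],[-0.005,-0.034,0,0,0,-0.094],[-0.005,-0.034,0,0,0,-0.094],[-0.005,-0.034,0,0,0,-0.094],[-0.005,-0.018,0,0,0,-0.047],[0,0,0,0,0,0]],
  ],
)

```text
time_s: 23.75
eef_pos: [0.446, -0.1165, 0.0381]
ee_rot: [-1.442, -2.774, -0.024]
contact_force: [-6.6, 2.7, 12.4]
grip_width: 0.253
```

Run:
```python
from motion import *
now('13',(-3,-9),(-2,-4))
```

```text
t 23.75 pos [ 0.446  -0.1165  0.0381] yaz 35.06 xz 0.0201 yz 0.0066 F [-6.6  2.7 12.4] M [ 0.88  1.37 -1.  ] g 0.253 q [ 0.21  0.65  0.02  2.13 -0.09  0.37  0.92]
bar az -54.93 tau 0.020 hand [ 0.45   -0.1221  0.033 ] tip top [ 0.5861 -0.3161  0.0327]
s tip px [360.1 232. ] zoom [360. 208.]
t tip px [347.6 217.4] zoom [310. 270.]
cc 0.985 0.979 rms 0.45363401494229855
X [[0.447, -0.385, 0.09], [0.506, -0.521, 0.089], [0.513, -0.524, 0.037], [0.454, -0.386, 0.038]]
panel az0 (shaker x az) 23.34
dx,dy mm [-1.1  0.3] dyaw -0.0884 tilt 0.0580 -> yaw rel 0.0546 (th0=0.143)
```

View pics/s13.png

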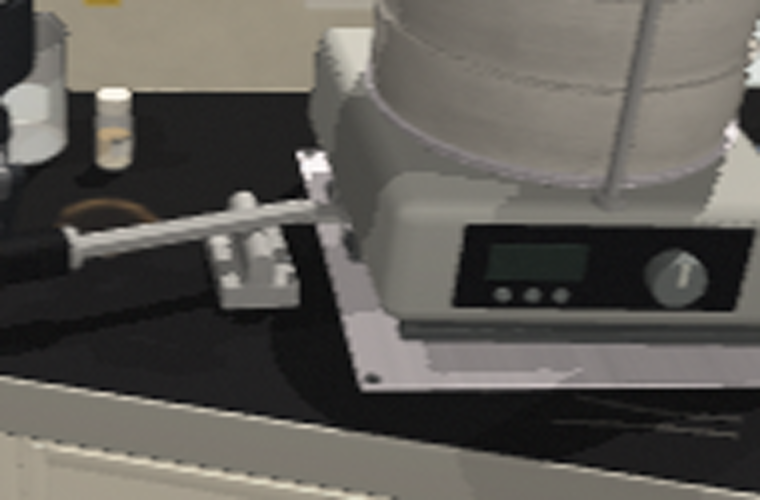

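Request:
servo_tool(
  steps=[
    [[-0.01,-0.023,0,0,0,-0.047],[-0.01,-0.046,0,0,0,-0.094],[-0.01,-0.046,0,0,0,-0.094],[-0.01,-0.046,0,0,0,-0.094],[-0.01,-0.046,0,0,0,-0.094],[-0.01,-0.046,0,0,0,-0.094],[0,-0.046,0,0,0,-0.094],[0,-0.023,0,0,0,-0.047],[0,0,0,0,0,0]],
  ],
)

```text
time_s: 24.75
eef_pos: [0.4336, -0.1272, 0.0378]
ee_rot: [-1.312, -2.835, -0.026]
contact_force: [-6.4, 6.3, 13.9]
grip_width: 0.251
```

Run:
```python
from motion import *
now('14',(-3,-9),(-2,-4))
```

```text
t 24.75 pos [ 0.4336 -0.1272  0.0378] yaz 40.31 xz 0.023 yz 0.0075 F [-6.4  6.3 13.9] M [ 1.35  1.53 -1.18] g 0.251 q [ 0.25  0.65 -0.01  2.15 -0.04  0.36  0.99]
bar az -49.68 tau 0.023 hand [ 0.4381 -0.1324  0.0326] tip top [ 0.5915 -0.3132  0.0317]
s tip px [359.1 231.2] zoom [356. 205.]
t tip px [347. 216.] zoom [308. 264.]
cc 0.985 0.974 rms 0.4470870074234217
X [[0.447, -0.385, 0.09], [0.506, -0.521, 0.09], [0.513, -0.524, 0.038], [0.454, -0.386, 0.038]]
panel az0 (shaker x az) 23.34
dx,dy mm [-1.1  0.6] dyaw -0.1122 tilt 0.0555 -> yaw rel 0.0308 (th0=0.143)
```

View pics/s14.png

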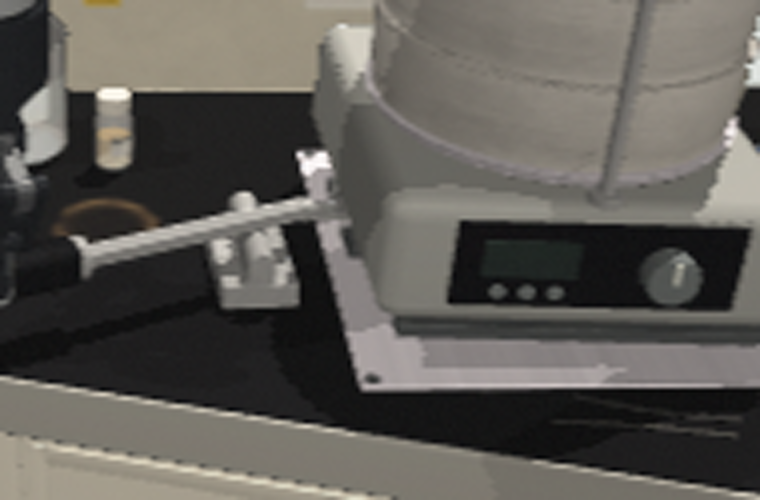

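View pics/t14.png

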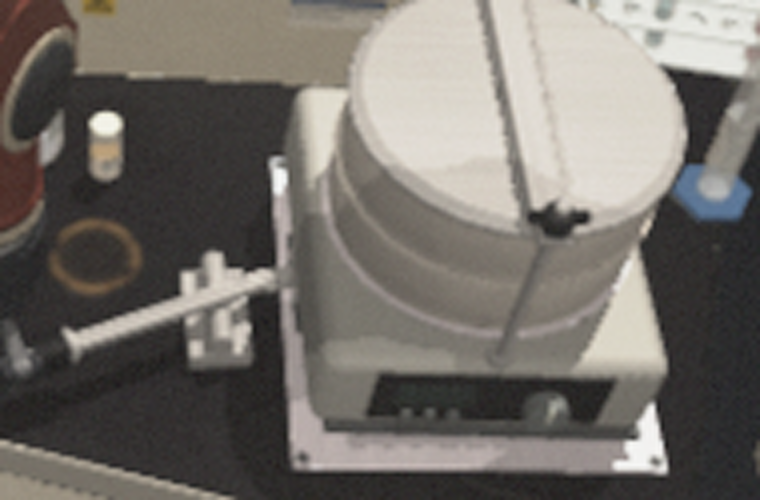

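Run:
```python
from h import *
A=cv2.imread('pics/side0.png');B=cv2.imread('pics/top0.png')
cv2.imwrite('pics/a1.png',cv2.resize(A[225:285,345:480],None,fx=5.9,fy=5.9,interpolation=2))
cv2.imwrite('pics/a2.png',cv2.resize(B[225:272,335:445],None,fx=7,fy=7,interpolation=2))
```

```text
(no output)
```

View pics/a1.png

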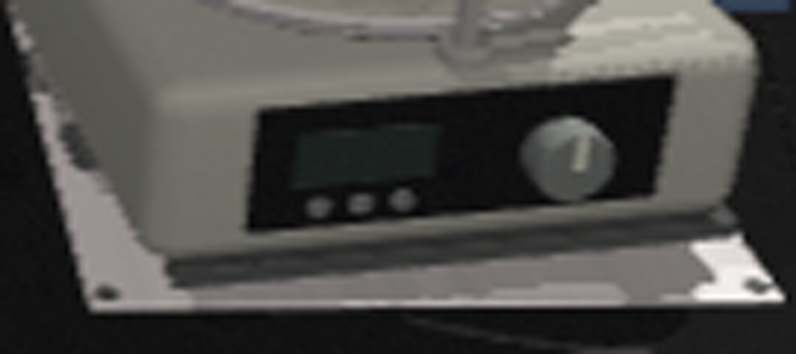

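View pics/a2.png

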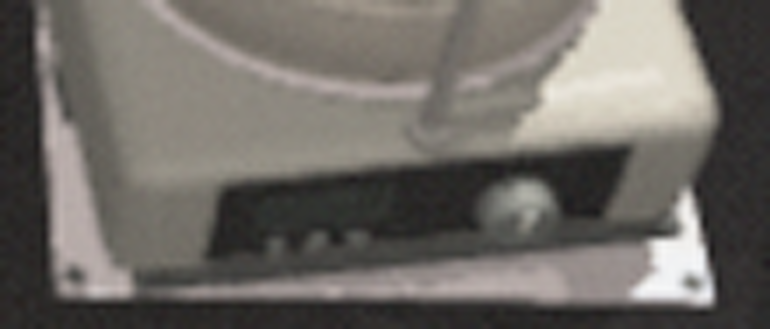

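Run:
```python
from h import *
s=read_camera('side');t=read_camera('top')
def az(p,ox,oy,k,a,b,z):
    P=at_z(p,ox+(a[0]+.5)/k-.5,oy+(a[1]+.5)/k-.5,z);Q=at_z(p,ox+(b[0]+.5)/k-.5,oy+(b[1]+.5)/k-.5,z);d=P-Q
    return round(float(np.degrees(np.arctan2(d[1],d[0])))-90,2),np.round(P[:2],4),np.round(Q[:2],4),round(float(np.linalg.norm(d)),4)
S=(s,345,225,5.9);T=(t,335,225,7.)
print('plate S',az(*S,(92,310),(782,298),.003));print('screw S',az(*S,(105,293),(758,286),.003))
print('plate T',az(*T,(58,297),(714,303),.003));print('screw T',az(*T,(75,276),(692,283),.003))
print('bodybot S',az(*S,(240,246),(715,207),.025));print('paneltop S',az(*S,(258,110),(677,75),.09));print('panelbot S',az(*S,(248,233),(655,192),.038))
print('paneltop T',az(*T,(226,187),(632,147),.09))
print('bandbot S',az(*S,(175,287),(735,232),.01))
print('bandbot T',az(*T,(138,292),(675,232),.01))
```

```text
plate S (16.1, array([ 0.4434, -0.3341]), array([ 0.5112, -0.5691]), 0.2447)
screw S (15.44, array([ 0.4548, -0.3374]), array([ 0.5168, -0.5619]), 0.2329)
plate T (15.72, array([ 0.4429, -0.3357]), array([ 0.5093, -0.5718]), 0.2453)
screw T (15.56, array([ 0.4537, -0.3399]), array([ 0.5158, -0.5631]), 0.2317)
bodybot S (22.3, array([ 0.464 , -0.3824]), array([ 0.5309, -0.5454]), 0.1761)
paneltop S (22.9, array([ 0.4501, -0.3834]), array([ 0.5079, -0.5201]), 0.1484)
panelbot S (24.07, array([ 0.4534, -0.3846]), array([ 0.5147, -0.5218]), 0.1503)
paneltop T (22.86, array([ 0.4509, -0.3863]), array([ 0.5079, -0.5216]), 0.1469)
bandbot S (23.65, array([ 0.4548, -0.3617]), array([ 0.5397, -0.5555]), 0.2116)
bandbot T (23.61, array([ 0.4492, -0.3642]), array([ 0.532 , -0.5536]), 0.2067)
```

Request:
servo_tool(
  steps=[
    [[0,-0.023,0,0,0,-0.047],[0,-0.046,0,0,0,-0.094],[0,-0.046,0,0,0,-0.094],[0,-0.046,0,0,0,-0.094],[0,-0.046,0,0,0,-0.094],[0,-0.046,0,0,0,-0.094],[0,-0.023,0,0,0,-0.047],[0,0,0,0,0,0]],
  ],
)

```text
time_s: 25.75
eef_pos: [0.4237, -0.1374, 0.0377]
ee_rot: [-1.202, -2.885, -0.026]
contact_force: [-7.3, 4.1, 14.4]
grip_width: 0.256
```

Run:
```python
from motion import *
now('15',(-3,-9),(-2,-4))
m=cv2.imread('pics/s15f.png');cv2.imwrite('pics/s15z.png',cv2.resize(m[225:285,345:480],None,fx=5.9,fy=5.9,interpolation=2))
m=cv2.imread('pics/t15f.png');cv2.imwrite('pics/t15z.png',cv2.resize(m[225:272,335:445],None,fx=7,fy=7,interpolation=2))
```

```text
t 25.75 pos [ 0.4237 -0.1374  0.0377] yaz 44.76 xz 0.021 yz 0.009 F [-7.3  4.1 14.4] M [ 1.13  1.49 -1.13] g 0.256 q [ 0.3   0.64 -0.03  2.17 -0.01  0.34  1.06]
bar az -45.23 tau 0.021 hand [ 0.4286 -0.1423  0.0325] tip top [ 0.5955 -0.3106  0.0321]
s tip px [358.2 230.1] zoom [353. 201.]
t tip px [346.3 214.6] zoom [305. 258.]
cc 0.979 0.968 rms 0.447382092284685
X [[0.447, -0.386, 0.09], [0.506, -0.521, 0.09], [0.513, -0.524, 0.038], [0.454, -0.386, 0.038]]
panel az0 (shaker x az) 23.31
dx,dy mm [-1.   1.3] dyaw -0.1344 tilt 0.0537 -> yaw rel 0.0086 (th0=0.143)
```

View pics/s15z.png

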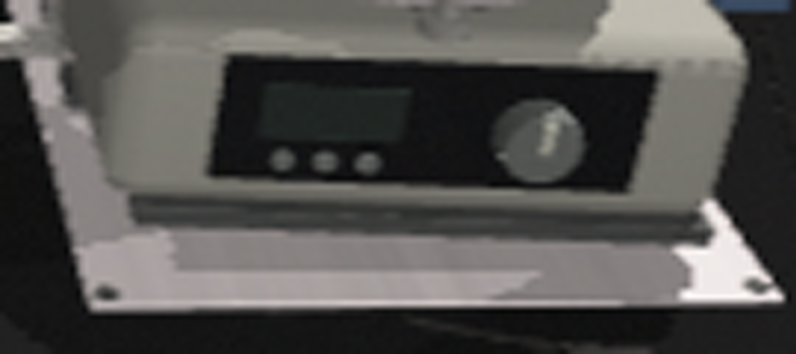

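View pics/t15z.png

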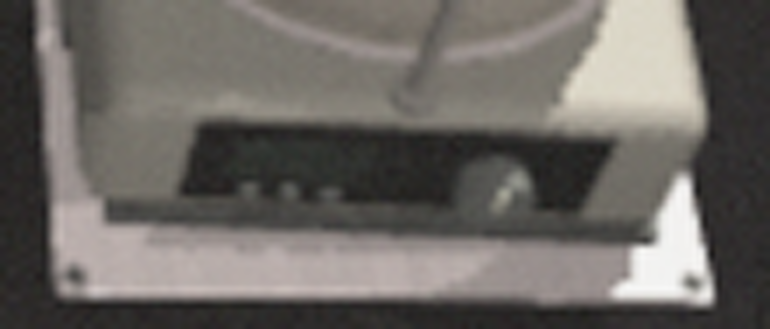

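Run:
```python
from h import *
s=read_camera('side');t=read_camera('top')
def az(p,ox,oy,k,a,b,z,z2):
    P=at_z(p,ox+(a[0]+.5)/k-.5,oy+(a[1]+.5)/k-.5,z);Q=at_z(p,ox+(b[0]+.5)/k-.5,oy+(b[1]+.5)/k-.5,z2);d=P-Q
    return round(float(np.degrees(np.arctan2(d[1],d[0])))-90,2),np.round(P[:2],4),np.round(Q[:2],4),round(float(np.linalg.norm(d)),4)
S=(s,345,225,5.9);T=(t,335,225,7.)
print('paneltop S',az(*S,(228,56),(657,72),.0985,.0905));print('panelbot S',az(*S,(208,177),(632,192),.0467,.0387))
print('paneltop T',az(*T,(200,124),(615,141),.0985,.0905))
print('bandbot S',az(*S,(135,224),(712,243),.01+.0105,.01-.0005))
print('bandbot T',az(*T,(105,220),(655,241),.01+.0105,.01-.0005))
print('band t0 S',az(*S,(175,287),(735,232),.01,.01))
# margin of band line to plate edge
```

```text
paneltop S (14.98, array([ 0.4695, -0.3715]), array([ 0.5075, -0.5136]), 0.1473)
panelbot S (15.15, array([ 0.4724, -0.3689]), array([ 0.5116, -0.5139]), 0.1504)
paneltop T (15.51, array([ 0.4688, -0.3726]), array([ 0.5085, -0.5155]), 0.1485)
bandbot S (15.35, array([ 0.4755, -0.3449]), array([ 0.531, -0.547]), 0.2099)
bandbot T (15.62, array([ 0.4701, -0.3463]), array([ 0.5262, -0.5469]), 0.2086)
band t0 S (23.65, array([ 0.4548, -0.3617]), array([ 0.5397, -0.5555]), 0.2116)
```

Run:
```python
from plan import *
O,B=barstate();d=B[:2,0];c=np.array([.545,-.2595]);e=np.array([np.cos(np.radians(18)),np.sin(np.radians(18))])
k=np.linalg.solve(np.c_[d,-e],c-O[:2]);print('s',k[0],'along crown',k[1]);X=O[:2]+d*k[0];print(X)
az=np.degrees(np.arctan2(d[1],d[0]));s=k[0]
p=(tcp(X,az,.021,s),Rt(az+90,.021));print(p[0])
p=mv(X,az,.06,s,N=4,start=p)
p=mv(X,az,.34,s,N=20,start=p)
```

```text
s 0.16521689585454272 along crown -6.683233151886795e-05
[ 0.54493644 -0.25952065]
[ 0.42376843 -0.13735626  0.03811508]
[[-0.002, 0.0, -0.034, 0.0, 0.07, 0.0], [-0.001, 0.0, -0.034, 0.0, 0.07, 0.0], [-0.001, 0.0, -0.034, 0.0, 0.07, 0.0], [-0.001, 0.0, -0.034, 0.0, 0.07, 0.0]] 0.07
[[-0.008, 0.0, -0.047, 0.0, 0.1, 0.0], [-0.008, 0.0, -0.047, 0.0, 0.1, 0.0], [-0.007, 0.0, -0.048, 0.0, 0.1, 0.0], [-0.006, 0.0, -0.048, 0.0, 0.1, 0.0], [-0.006, 0.0, -0.048, 0.0, 0.1, 0.0], [-0.005, 0.0, -0.048, 0.0, 0.1, 0.0], [-0.004, 0.0, -0.048, 0.0, 0.1, 0.0], [-0.004, 0.0, -0.048, 0.0, 0.1, 0.0], [-0.003, 0.0, -0.048, 0.0, 0.1, 0.0], [-0.002, 0.0, -0.048, 0.0, 0.1, 0.0], [-0.002, 0.0, -0.048, 0.0, 0.1, 0.0], [-0.001, 0.0, -0.048, 0.0, 0.1, 0.0], [0.0, 0.0, -0.048, 0.0, 0.1, 0.0], [0.0, 0.0, -0.048, 0.0, 0.1, 0.0], [0.001, 0.0, -0.048, 0.0, 0.1, 0.0], [0.002, 0.0, -0.048, 0.0, 0.1, 0.0], [0.003, 0.0, -0.048, 0.0, 0.1, 0.0], [0.003, 0.0, -0.048, 0.0, 0.1, 0.0], [0.004, 0.0, -0.048, 0.0, 0.1, 0.0], [0.005, 0.0, -0.048, 0.0, 0.1, 0.0]] 0.1
```

Request:
servo_tool(
  steps=[
    [[-0.002,0.0,-0.034,0.0,0.07,0.0],[-0.001,0.0,-0.034,0.0,0.07,0.0],[-0.001,0.0,-0.034,0.0,0.07,0.0],[-0.001,0.0,-0.034,0.0,0.07,0.0],[0,0,0,0,0,0]],
  ],
)

```text
time_s: 26.45
eef_pos: [0.4235, -0.1378, 0.0445]
ee_rot: [-1.186, -2.851, -0.048]
contact_force: [-9.2, 3.7, 14.2]
grip_width: 0.25
```

Run:
```python
from motion import *
now('16',(-3,-9),(-2,-4))
```

```text
t 26.45 pos [ 0.4235 -0.1378  0.0445] yaz 44.79 xz 0.0614 yz 0.008 F [-9.2  3.7 14.2] M [ 1.06  1.7  -1.  ] g 0.25 q [ 0.33  0.64 -0.05  2.14 -0.01  0.42  1.08]
bar az -45.18 tau 0.061 hand [ 0.4283 -0.1425  0.0391] tip top [ 0.5952 -0.3106  0.0291]
s tip px [358.  231.3] zoom [352. 205.]
t tip px [346.2 215.3] zoom [305. 261.]
cc 0.98 0.973 rms 0.4563662646422095
X [[0.447, -0.386, 0.09], [0.506, -0.521, 0.09], [0.513, -0.524, 0.038], [0.454, -0.386, 0.038]]
panel az0 (shaker x az) 23.35
dx,dy mm [-1.   1.3] dyaw -0.1340 tilt 0.0423 -> yaw rel 0.0090 (th0=0.143)
```

Request:
servo_tool(
  steps=[
    [[-0.008,0.003,-0.047,0.0,0.1,0.006],[-0.008,0.003,-0.047,0.0,0.1,0.006],[-0.007,0.003,-0.048,0.0,0.1,0.006],[-0.006,0.003,-0.048,0.0,0.1,0.006],[-0.006,0.003,-0.048,0.0,0.1,0.006],[-0.005,0.003,-0.048,0.0,0.1,0.006],[0,0,0,0,0,0]],
  ],
)

```text
time_s: 27.25
eef_pos: [0.4243, -0.1388, 0.0588]
ee_rot: [-1.158, -2.772, -0.094]
contact_force: [-11.1, 3.9, 16.0]
grip_width: 0.252
```

Run:
```python
from motion import *
now('17',(-3,-7),(-2,-3))
```

```text
t 27.25 pos [ 0.4243 -0.1388  0.0588] yaz 44.63 xz 0.1495 yz 0.0052 F [-11.1   3.9  16. ] M [ 1.2   2.22 -0.68] g 0.252 q [ 0.38  0.64 -0.09  2.06 -0.04  0.57  1.12]
bar az -45.32 tau 0.150 hand [ 0.4287 -0.1431  0.0528] tip top [ 0.5939 -0.3103  0.0218]
s tip px [357.6 234.1] zoom [350. 217.]
t tip px [345.7 217.2] zoom [303. 269.]
cc 0.987 0.978 rms 0.4325810288460818
X [[0.447, -0.386, 0.09], [0.506, -0.521, 0.09], [0.513, -0.524, 0.038], [0.454, -0.386, 0.038]]
panel az0 (shaker x az) 23.39
dx,dy mm [-0.8  1.4] dyaw -0.1326 tilt 0.0198 -> yaw rel 0.0104 (th0=0.143)
```

Request:
servo_tool(
  steps=[
    [[-0.004,0.003,-0.048,0.0,0.1,0.006],[-0.004,0.003,-0.048,0.0,0.1,0.006],[-0.003,0.003,-0.048,0.0,0.1,0.006],[-0.002,0.003,-0.048,0.0,0.1,0.006],[-0.002,0,-0.048,0.0,0.1,0],[-0.001,0,-0.048,0.0,0.1,0],[0,0,-0.048,0.0,0.1,0.0],[0,0,0,0,0,0]],
  ],
)

```text
time_s: 28.15
eef_pos: [0.4271, -0.1409, 0.0744]
ee_rot: [-1.124, -2.685, -0.146]
contact_force: [-10.4, 5.3, 8.0]
grip_width: 0.256
```

Run:
```python
from motion import *
now('18',(-3,-5),(-2,-2))
```

```text
t 28.15 pos [ 0.4271 -0.1409  0.0744] yaz 44.54 xz 0.2461 yz 0.0041 F [-10.4   5.3   8. ] M [ 0.7   1.9  -0.56] g 0.256 q [ 0.42  0.65 -0.12  1.97 -0.06  0.74  1.15]
bar az -45.40 tau 0.249 hand [ 0.431  -0.1449  0.0678] tip top [ 0.5931 -0.3092  0.0138]
s tip px [356.9 237.1] zoom [347. 228.]
t tip px [344.9 219. ] zoom [300. 276.]
cc 0.989 0.979 rms 0.41860044397188795
X [[0.447, -0.385, 0.091], [0.506, -0.521, 0.09], [0.512, -0.524, 0.038], [0.453, -0.386, 0.038]]
panel az0 (shaker x az) 23.39
dx,dy mm [-0.7  1.3] dyaw -0.1338 tilt 0.0018 -> yaw rel 0.0092 (th0=0.143)
```

View pics/s18.png

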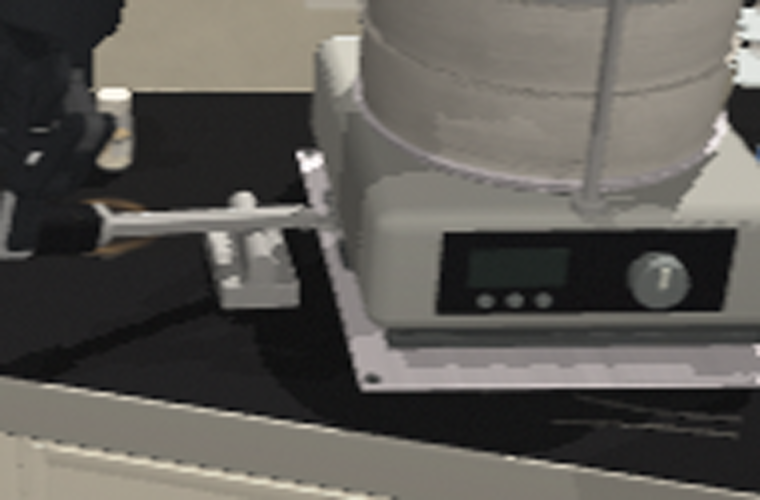

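Request:
servo_tool(
  steps=[
    [[0.01,0,-0.048,0.0,0.1,0],[0.01,0,-0.048,0.0,0.1,0],[0.01,0,-0.048,0.0,0.1,0],[0.01,0,-0.048,0.0,0.1,0],[0.01,0,-0.048,0.0,0.1,0],[0,0,0,0,0,0]],
  ],
)

```text
time_s: 28.85
eef_pos: [0.4346, -0.1447, 0.0861]
ee_rot: [-1.1, -2.64, -0.182]
contact_force: [-2.6, -2.0, -3.8]
grip_width: 0.25
```

Run:
```python
from motion import *
now('19',(-3,-5),(-2,-2))
```

```text
t 28.85 pos [ 0.4346 -0.1447  0.0861] yaz 44.67 xz 0.299 yz 0.0104 F [-2.6 -2.  -3.8] M [-0.93  0.3  -0.4 ] g 0.25 q [ 0.45  0.66 -0.13  1.9  -0.08  0.85  1.17]
bar az -45.15 tau 0.304 hand [ 0.4383 -0.1483  0.0792] tip top [ 0.5987 -0.3097  0.0127]
s tip px [357.1 236.3] zoom [348. 225.]
t tip px [345.3 217.7] zoom [301. 271.]
cc 0.989 0.979 rms 0.4198141988465789
X [[0.447, -0.386, 0.09], [0.506, -0.521, 0.09], [0.512, -0.524, 0.038], [0.453, -0.386, 0.038]]
panel az0 (shaker x az) 23.38
dx,dy mm [-0.8  1.4] dyaw -0.1332 tilt 0.0016 -> yaw rel 0.0098 (th0=0.143)
```

View pics/t19.png

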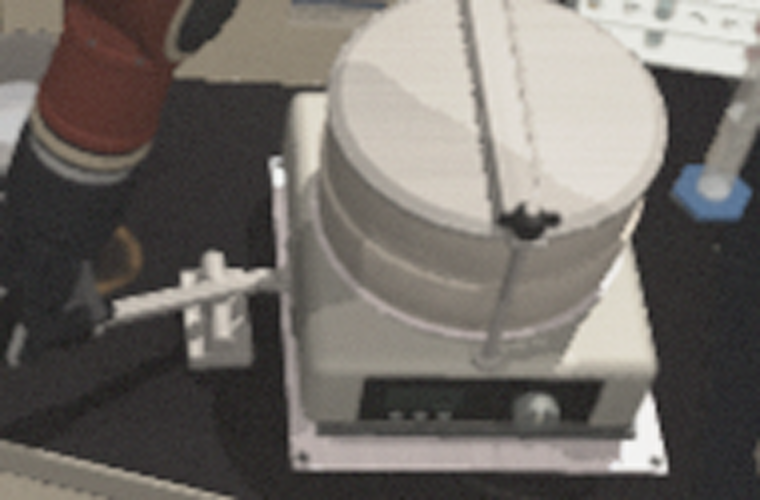

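Run:
```python
from plan import *
o=readout.get_obs();az=44.67;m=R.from_rotvec(o['ee_rot']).as_matrix()
d=np.array([-.27*.026,.963*.026,.0085]);r=m.T@d/.05;print(r/8, 'next up', m.T@np.array([0,0,.1])/.05/5)
print(o['eef_pos']+d)
```

```text
[ 0.06048905  0.03177631 -0.00300664] next up [ 0.11931193  0.00425142 -0.38176771]
[ 0.42764446 -0.11939765  0.09454788]
```

Request:
servo_tool(
  steps=[
    [[0.03,0.016,-0.01,0,0,0],[0.06,0.032,-0.003,0,0,0],[0.06,0.032,-0.003,0,0,0],[0.06,0.032,-0.003,0,0,0],[0.06,0.032,-0.003,0,0,0],[0.06,0.032,-0.003,0,0,0],[0.06,0.032,-0.003,0,0,0],[0.06,0.032,-0.003,0,0,0],[0.03,0.016,-0.003,0,0,0],[0,0,0,0,0,0]],
  ],
)

```text
time_s: 29.95
eef_pos: [0.4272, -0.1178, 0.0955]
ee_rot: [-1.096, -2.639, -0.184]
contact_force: [0.3, -0.1, -2.2]
grip_width: 0.251
```

Run:
```python
from motion import *
now('20',(-3,-5),(-2,-2))
```

```text
t 29.95 pos [ 0.4272 -0.1178  0.0955] yaz 44.8 xz 0.3011 yz 0.0113 F [ 0.3 -0.1 -2.2] M [-0.48 -0.43 -0.  ] g 0.251 q [ 0.42  0.63 -0.14  1.94 -0.09  0.84  1.14]
bar az -44.99 tau 0.306 hand [ 0.4309 -0.1214  0.0886] tip top [ 0.5916 -0.2822  0.0216]
s tip px [345.8 233.4] zoom [303. 213.]
t tip px [335.6 215.8] zoom [262. 263.]
cc 0.989 0.979 rms 0.422729227440816
X [[0.447, -0.385, 0.091], [0.506, -0.521, 0.09], [0.512, -0.524, 0.038], [0.453, -0.386, 0.038]]
panel az0 (shaker x az) 23.39
dx,dy mm [-0.7  1.4] dyaw -0.1330 tilt 0.0007 -> yaw rel 0.0100 (th0=0.143)
```

View pics/s20.png

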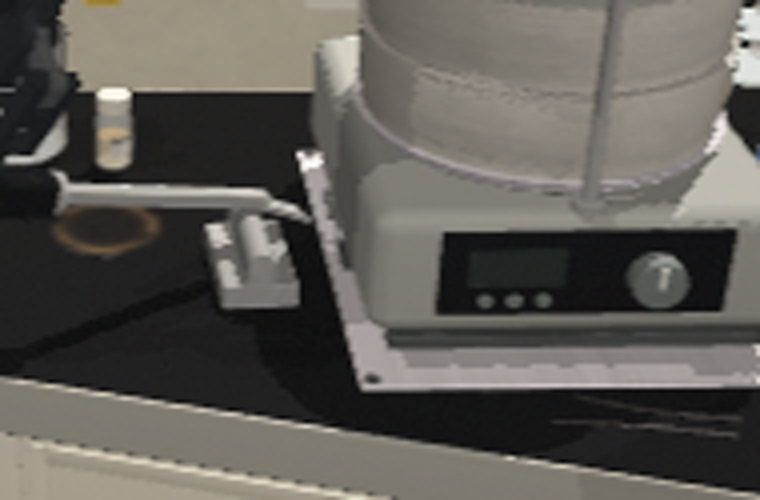

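View pics/t20.png

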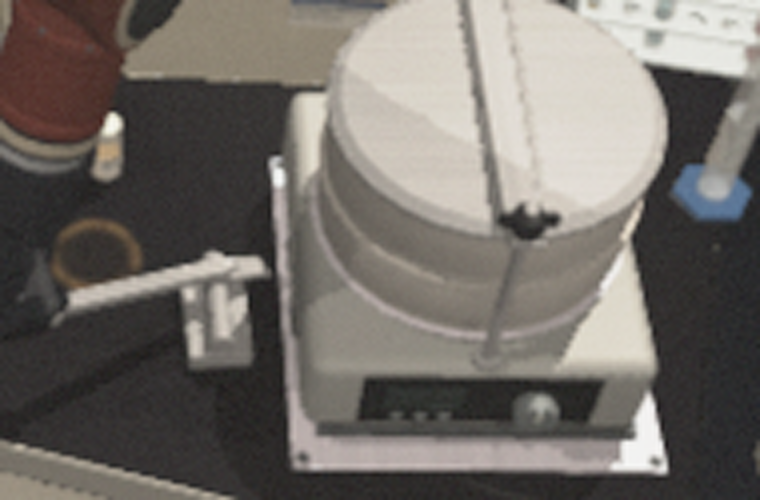

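Request:
servo_tool(
  steps=[
    [[0.05,0.002,-0.15,0,0,0],[0.072,0.003,-0.229,0,0,0],[0.072,0.003,-0.229,0,0,0],[0.072,0.003,-0.229,0,0,0],[0.072,0.003,-0.229,0,0,0],[0.05,0.002,-0.15,0,0,0],[0,0,0,0,0,0]],
  ],
)

```text
time_s: 30.75
eef_pos: [0.4278, -0.1181, 0.1604]
ee_rot: [-1.097, -2.642, -0.184]
contact_force: [-0.5, -0.4, -4.0]
grip_width: 0.253
```

Run:
```python
from plan import *
pose();show()
straight([0.463,0.225,0.06],11,0.,N=18,nd=2)
```

```text
t 30.75 pos [ 0.4278 -0.1181  0.1604] yaz 44.78 xz 0.2986 yz 0.0123 F [-0.5 -0.4 -4. ] M [-0.35 -0.21  0.02] g 0.253 q [ 0.42  0.53 -0.15  1.89 -0.1   0.99  1.13]
bar az -45.00 tau 0.303 hand [ 0.4315 -0.1217  0.1536] tip top [ 0.5924 -0.2826  0.0871]
[[0.2, 0.29, 0.18, -0.03, -0.12, 0.23], [0.21, 0.29, 0.18, -0.03, -0.12, 0.23], [0.22, 0.28, 0.18, -0.03, -0.12, 0.23], [0.23, 0.27, 0.18, -0.03, -0.12, 0.23], [0.25, 0.26, 0.17, -0.03, -0.12, 0.23], [0.26, 0.25, 0.17, -0.03, -0.12, 0.23], [0.27, 0.24, 0.17, -0.03, -0.12, 0.23], [0.28, 0.23, 0.16, -0.03, -0.12, 0.23], [0.29, 0.23, 0.16, -0.03, -0.12, 0.23], [0.3, 0.21, 0.16, -0.03, -0.12, 0.23], [0.31, 0.2, 0.15, -0.03, -0.12, 0.23], [0.32, 0.19, 0.15, -0.03, -0.12, 0.23], [0.33, 0.18, 0.14, -0.03, -0.12, 0.23], [0.33, 0.17, 0.14, -0.03, -0.12, 0.23], [0.34, 0.16, 0.13, -0.03, -0.12, 0.23], [0.35, 0.15, 0.13, -0.03, -0.12, 0.23], [0.35, 0.14, 0.12, -0.03, -0.12, 0.23], [0.36, 0.12, 0.12, -0.03, -0.12, 0.23]] 0.36
```

Request:
servo_tool(
  steps=[
    [[0.2,0.29,0.18,-0.03,-0.12,0.23],[0.21,0.29,0.18,-0.03,-0.12,0.23],[0.22,0.28,0.18,-0.03,-0.12,0.23],[0.23,0.27,0.18,-0.03,-0.12,0.23],[0.25,0.26,0.17,-0.03,-0.12,0.23],[0.26,0.25,0.17,-0.03,-0.12,0.23],[0.27,0.24,0.17,-0.03,-0.12,0.23],[0.28,0.23,0.16,-0.03,-0.12,0.23],[0.29,0.23,0.16,-0.03,-0.12,0.23],[0.3,0.21,0.16,-0.03,-0.12,0.23],[0.31,0.2,0.15,-0.03,-0.12,0.23],[0.32,0.19,0.15,-0.03,-0.12,0.23],[0.33,0.18,0.14,-0.03,-0.12,0.23],[0.33,0.17,0.14,-0.03,-0.12,0.23],[0.34,0.16,0.13,-0.03,-0.12,0.23],[0.35,0.15,0.13,-0.03,-0.12,0.23],[0.35,0.14,0.12,-0.03,-0.12,0.23],[0.36,0.12,0.12,-0.03,-0.12,0.23],[0,0,0,0,0,0],[0,0,0,0,0,0]],
  ],
)

```text
time_s: 32.75
eef_pos: [0.4584, 0.2256, 0.0577]
ee_rot: [-1.984, -2.434, 0.007]
contact_force: [0.2, -1.0, -3.9]
grip_width: 0.254
```

Run:
```python
from plan import *
pose();show()
o=readout.get_obs()
straight([o['eef_pos'][0],o['eef_pos'][1],0.006],11,0.,N=6,nd=3)
p=read_camera('side');cv2.imwrite('pics/s21z.png',cv2.resize(p['image'][150:270,90:330],None,fx=3,fy=3,interpolation=2))
```

```text
t 32.75 pos [0.4584 0.2256 0.0577] yaz 11.63 xz -0.002 yz -0.0038 F [ 0.2 -1.  -3.9] M [ 0.18  0.01 -0.01] g 0.254 q [-0.61  0.66  0.17  2.   -0.21  0.5  -0.09]
bar az -78.36 tau -0.002 hand [0.4598 0.2187 0.0527] tip top [ 0.5076 -0.0134  0.0577]
[[0.0, 0.001, 0.172, -0.005, 0.002, 0.013], [0.0, 0.001, 0.172, -0.005, 0.002, 0.013], [0.0, 0.0, 0.172, -0.005, 0.002, 0.013], [0.0, 0.0, 0.172, -0.005, 0.002, 0.013], [0.0, 0.0, 0.172, -0.005, 0.002, 0.013], [0.0, 0.0, 0.172, -0.005, 0.002, 0.013]] 0.172
```

View pics/s21z.png

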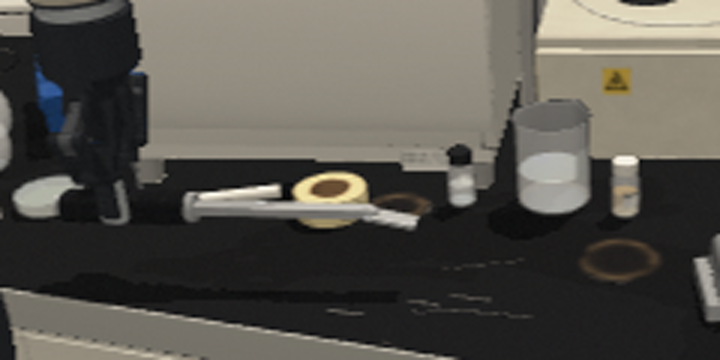

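Request:
servo_tool(
  steps=[
    [[0,0,0.172,-0.005,0.002,0.0],[0,0,0.172,-0.005,0.002,0],[0,0,0.172,-0.005,0.002,0],[0,0,0.172,-0.005,0.002,0],[0,0,0.172,-0.005,0.002,0],[0,0,0.12,-0.005,0.002,0],[0,0,0.06,0,0,0],[0,0,0,0,0,0]],
  ],
)

```text
time_s: 33.6
eef_pos: [0.4589, 0.2248, 0.0057]
ee_rot: [1.987, 2.432, 0.001]
contact_force: [0.3, -0.2, -3.3]
grip_width: 0.254
```

Run:
```python
from plan import *
pose();show()
```

```text
t 33.6 pos [0.4589 0.2248 0.0057] yaz 11.5 xz -0.0005 yz 0.0011 F [ 0.3 -0.2 -3.3] M [ 0.2   0.06 -0.04] g 0.254 q [-0.58  0.75  0.13  2.02 -0.24  0.38 -0.07]
bar az -78.50 tau -0.000 hand [0.4603 0.218  0.0007] tip top [ 0.5076 -0.0143  0.0054]
```

Not yet in contact; settle about 1 mm more, then open.

Request:
servo_tool(
  steps=[
    [[0,0,0.02,0,0,0],[0,0,0,0,0,0]],
  ],
)

```text
time_s: 33.8
eef_pos: [0.4593, 0.2251, 0.0054]
ee_rot: [1.986, 2.432, 0.003]
contact_force: [0.8, 0.8, -3.4]
grip_width: 0.249
```

Request:
servo_tool(
  steps=[
    [[0,0,0,0,0,0],[0,0,0,0,0,0],[0,0,0,0,0,0],[0,0,0,0,0,0],[0,0,0,0,0,0],[0,0,0,0,0,0],[0,0,0,0,0,0]],
  ],
  claw=1,
)

```text
time_s: 34.5
eef_pos: [0.4591, 0.225, 0.0052]
ee_rot: [1.986, 2.432, 0.002]
contact_force: [-0.5, 0.1, -0.5]
grip_width: 0.998
```

Request:
servo_tool(
  steps=[
    [[0,0,-0.1,0,0,0],[0,0,-0.3,0,0,0],[0,0,-0.5,0,0,0],[0,0,-0.5,0,0,0],[0,0,-0.5,0,0,0],[0,0,-0.5,0,0,0],[0,0,-0.3,0,0,0],[0,0,0,0,0,0]],
  ],
)

```text
time_s: 35.3
eef_pos: [0.4602, 0.2256, 0.1425]
ee_rot: [1.985, 2.43, 0.01]
contact_force: [0.2, 0.9, -0.2]
grip_width: 1.003
```

Run:
```python
from motion import *
now('22',(-3,-5),(-2,-2))
p=cv2.imread('pics/s22f.png');cv2.imwrite('pics/s22z.png',cv2.resize(p[130:290,90:480],None,fx=2,fy=2,interpolation=2))
p=cv2.imread('pics/t22f.png');cv2.imwrite('pics/t22z.png',cv2.resize(p[130:280,100:450],None,fx=2.2,fy=2.2,interpolation=2))
```

```text
t 35.3 pos [0.4602 0.2256 0.1425] yaz 11.51 xz 0.0014 yz 0.007 F [ 0.2  0.9 -0.2] M [0.02 0.01 0.02] g 1.003 q [-0.65  0.52  0.22  1.93 -0.17  0.69 -0.12]
bar az -78.49 tau 0.001 hand [0.4616 0.2187 0.1375] tip top [ 0.5089 -0.0135  0.1417]
s tip px [226.7 192.7] zoom [-173.   51.]
t tip px [232.3 190.5] zoom [-151.  162.]
cc 0.987 0.979 rms 0.4195620547936483
X [[0.447, -0.386, 0.09], [0.506, -0.521, 0.09], [0.512, -0.524, 0.038], [0.453, -0.386, 0.038]]
panel az0 (shaker x az) 23.39
dx,dy mm [-0.9  1.6] dyaw -0.1326 tilt 0.0021 -> yaw rel 0.0104 (th0=0.143)
```

View pics/s22z.png

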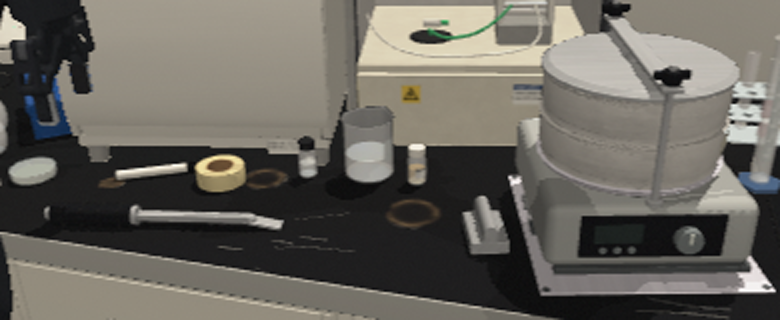

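View pics/t22z.png

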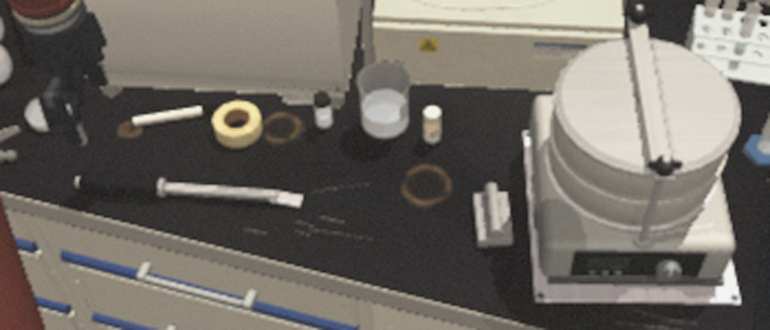

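```bash
python3 -c "
from bench import hand_in
print(hand_in())"
```

```text
the job is handed in; nothing more can be done
None
```

I levered the shaker's near foot up with the bar on the fulcrum block, walked it over sideways and let it down into the near cup. The bar now lies flat on the worktop where I picked it up. I handed the job in at about 35 s of the 72 s allowed; the hand-in reports no verdict.

**Lift:** The foot was about 9 mm up, judged from the camera-fitted tilt of 0.060 rad.

**Sideways walk:** I swung the bar about the crown and turned the shaker by about −0.133 rad. At about 3 mm above the plate the foot was already below the rim's height and the bar still carried the load. So the machine's weight did not land on the rim.

**Final state from the cameras:**
- **Shaker:** It sits level to within 0.002 rad. Its turn relative to the plate is about 0 to 0.01 rad, and the far foot's fitted shift is under 2 mm.
- **Bar:** It is flat and well clear of the block and the shaker.
- **Beaker and vials:** They are upright and look unmoved.

**Not settled:**
- **Foot in the cup:** I never saw it directly. I inferred it from the shaker's level pose and its turn.
- **Starting angle:** My direct measurement was about 0.131 rad, at the low end of the given range. The mid-range value would leave the shaker about 0.01 rad short, which is still within the cup's play.
- **Sliding the bar along the crown:** A commanded slide of about 5 mm was mostly resisted, so the rest was done by swinging the bar.

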